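# Spread a circlip and hold it at the groove of an axle stub

### The arm

A 7-joint arm with a two-finger parallel gripper is mounted at the origin on a cart in front of the work surface, level with it; the furniture and walls round the work are solid. World frame = base frame: x ahead of the robot, y to its left, z up, the work surface at z = 0. Lengths are in m, angles in rad, forces in N, time in s.
With the tool pointing down it reaches from about 0.4 to 0.85 m from the base axis. Payload 4.5 kg.
Tool frame: the origin (TCP) lies midway between the tips of the shut fingers; the grasp point (between the pads) lies 19 mm behind it; x points along the fingers, z is the direction in which the jaws open and shut, and the axes are right-handed (so a half turn about x gives the same grasp; the last joint's range is limited). The gripper opens to 85 mm and grips with 20 to 120 N. Pads are 22 mm wide; open, the fingers measure 114 mm over their backs; the gripper's body (76 mm by 85 mm) begins 54 mm behind the grasp point. The pads swing forward as they close: fully open they stand 13 mm farther back than shut.
Start: joints at [1.139, 0.689, -0.195, 1.565, 0.157, 0.902, -0.215], TCP at [0.281, -0.558, 0.231] pointing down, gripper open.
Joint ranges: [-3.01, 3.01], [-0.46, 2.08], [-1.47, 1.51], [0.13, 2.56], [-1, 4.14], [0.04, 2.09], [-2.66, 2.66]. Speed limits (rad/s): [2.57, 2.57, 3.14, 3.14, 3.14, 3.14, 3.14].

### API

Orientations are given as a unit quaternion [x, y, z, w].
In Python, from workcell import r gives the robot as it stands.
- The arm moves only by the shell command python3 -m handwheel 'ROWS' [OPENING] [FORCE]. ROWS is JSON, a list of rows, each a list of 4 numbers: the shift along the tool's x, y, z in m, then the turn about the tool's x in rad. A call has 1 to 5 rows; each row shifts and turns the commanded pose from where the row before left it, along the tool's axes as they then stand; what a row does not reach is not made up. A row lasts 1/10 s, in which the tool goes at most 50 mm and 8.59 degrees, less where a joint would pass 70% of its speed; a pose out of reach is approached as far as the arm can. A call is refused whole if a number of a shift passes 0.05 or a number of a turn 0.15, either way. A call with a gripper value outside its range is refused whole. OPENING is the finger opening in m, from 0 to 0.0854, set as the call begins (- or left out, the last holds). The fingers move at their own pace and stop on an object; FORCE is the grip in N (left out, the last holds). Time passes only in rows, so rows that do not move let the fingers close. It gives the time, the measured TCP pose, the force and the opening at its end, in the units of the state.
- r.state(): the state, without advancing time (a new reading comes with each control period).
- r.snapshot(name): name is "scene" or "top" or "wrist"; returns a dict with "color" (384x512x3 uint8, red, green, blue), "fx", "fy", "cx", "cy" (pixels), "extrinsics" (4x4, takes a point from camera to world coordinates). Camera axes: x right, y down, z forward; pixel columns grow to the right and rows downward; lengths in m; the calibration is good to about 2 mm. A picture is of the moment at which its call begins. There is no depth.
- r.hand_in(): hands the job in, once; it reports no verdict.
The state is a dict: "time": time; "joint_pos": joint angles; "joint_vel": joint speeds; "effort": joint torques, N m; "ee_pos": TCP position; "orientation": TCP orientation; "ft_force": force on the tool from outside, world axes, zero at the start; "torque": the same for the moment, N m; "gripper_width": opening from 0.0 (shut) to 1.0 (fully open).
Only numpy, scipy, OpenCV 4.12 (cv2) and the standard library are available. Lean on these libraries where they do the work, as an engineer would, in place of code of your own. Each camera call takes 0.05 s, during which the arm holds its last target.

### The job

Stand the axle stub upright midway between the solder spool and the tip cleaner and let go of it. Then lift the circlip pliers from their stand, squeeze the handles fully to spread the ring on their tips, and lower the spread ring from above over the shaft to the groove, never letting it close on the way. Finish while holding the pliers squeezed there - ring spread, level, centred round the shaft at groove height, not pressing on it - without tipping the stub or moving the spool, tip cleaner or tray of capacitors.

Things in the scene. Friction and masses are not known exactly. Their poses are not given: they have to be found in the camera images.
- stub_mid (a point): axle stub, loose, 0.6 kg, standing: grey round flange of 60 mm diameter, 14 mm thick, with a grey collar of 39 mm diameter up to 24 mm, then a bright steel shaft of 30 mm diameter up to 100 mm, its end chamfered over the last 4 mm. This point lies on the shaft's axis 60 mm above the underside, a good height to grip the shaft; z points up the shaft.
- stub_foot (a point): centre of the underside of the axle stub's flange
- stub_groove (a point): middle of the axle stub's groove: on the axis, 78 mm above the underside, 22 mm below the shaft end. The groove is a dark band, 10 mm wide and 26 mm in diameter.
- pliers_grip (a point): circlip pliers, loose, 0.24 kg, hanging upright in their stand, handles up. This point is midway between the two blue handles, 115 mm above the ring and 21 mm below the handle tops: grip here from above, closing along y. x runs along the dark hanger bar, y from handle to handle, z up. Handles are 15 mm wide along x and about 54 mm apart over their outer faces here (64 mm at the tops).
- ring_centre (a point): centre of the spread circlip, 115 mm straight below pliers_grip. The brass-coloured ring of 4 mm round wire lies level, its ears on the pliers' tips (ears to -x, back to +x), and stays on them. Closed it is 26 mm inside, too small for the shaft; spread about 36 mm, centred on this point. Tips reach 3 mm below the ring; only the jaws, beside the shaft, are lower than 45 mm above it.
- lever_l (a joint): angle of each pliers handle about the pivot, 55 mm below pliers_grip: 0 released, circlip closed; 0.24 rad at the stop, fully squeezed, circlip spread (handles then upright, 28 mm over their outer faces). The spring needs about 8 N on each handle at pliers_grip to reach the stop: grip with 20 N or more. Both handles move equally.
- pliers_stand: fixed stand of the pliers: black base 110 x 60 mm, two aluminium uprights 83 mm high at x = +-36 mm; origin at the centre of its underside, axes as those of the hanging pliers. The pliers' bar lies in open notches and lifts straight up out of them; the ring hangs between the uprights 60 mm below the bar, so raise the pliers 80 mm before moving sideways.
- spool_foot (a point): solder spool with blue flanges, standing, 74 x 62 mm, 76 mm high; leave it. Centre of its underside; its -y axis points to the tip cleaner, 260 mm away centre to centre
- cleaner_foot (a point): round black tip cleaner cup with brass wool, 64 mm diameter, 37 mm high; leave it. Centre of its underside
- tray_foot (a point): open black tray of small capacitors, 80 x 104 mm, 26 mm high; leave it. Centre of its underside
Mind the look-alikes: they are no part of the job. Leave any orange or purple look-alike of the part that bears stub_mid alone.

How it is judged:
By the outcome, as a careful person would: the job done as asked, in the order asked, and still so for the second after the job is handed in, while the arm keeps its last pose, push and grip.
It also fails if it takes over 58 s, if anything falls off the work surface, if the arm or the gripper's body presses on something with over 40 N, if the wrist force passes 120 N, or if a joint passes its speed limit or range.

## Working session

There is one attempt and no reset: what is moved stays moved. The work goes in short steps, Python scripts to look and compute and a shell command to move; the robot and the scene stay as the last step left them, time stands still between calls to the robot, and variables do not carry over. Pictures are saved under pics/ and viewed, and the job is handed in when it is done.

```bash
ls; mkdir -p pics
python3 - <<'E'
from workcell import r
import cv2,json
s=r.state()
for k,v in s.items(): print(k,v)
for n in ["scene","top","wrist"]:
    d=r.snapshot(n); cv2.imwrite(f"pics/{n}0.png",d["color"][:,:,::-1]); print(n,d["fx"],d["fy"],d["cx"],d["cy"],d["extrinsics"])
E
```

```text
pics
time 0.0
joint_pos [ 1.13878933  0.69000482 -0.19452426  1.56638811  0.15729778  0.90249878
 -0.21512167]
joint_vel [ 0.00099375 -0.00035026  0.00146412 -0.00084954 -0.00116327 -0.00080165
 -0.00083705]
effort [-7.83191826e-04 -5.39627588e+01 -1.26740053e+00 -1.58545715e+01
  8.94025841e-03  9.54065588e-03 -6.30530371e-05]
ee_pos [ 0.28037064 -0.55782961  0.23045957]
orientation [ 0.37138946  0.60251211 -0.370762    0.60131903]
ft_force [-0.24967575 -1.23203507  0.27266364]
torque [ 0.05846385 -0.02037496 -0.03108052]
gripper_width 1.0004274738587253
scene 368.34596193782096 368.34596193782096 262.6263030055837 191.78571793637465 [[-0.71195413 -0.52824924  0.46268138  0.01242435]
 [-0.7021524   0.52597329 -0.47993136  0.6021603 ]
 [ 0.01016533 -0.66656195 -0.74538033  0.97782477]
 [ 0.          0.          0.          1.        ]]
top 448.9168919391732 448.9168919391732 248.77897297897266 185.33842200229688 [[ 0.02165325 -0.99156678  0.12777506  0.33509343]
 [-0.99969332 -0.0230103  -0.00915387  0.03379721]
 [ 0.01201682 -0.12753766 -0.99176093  1.81756646]
 [ 0.          0.          0.          1.        ]]
wrist 297.5204289655902 297.5204289655902 258.55808000851454 190.97576558617303 [[ 0.44950965 -0.85396223 -0.26208698  0.34764099]
 [-0.89327276 -0.43044938 -0.12952651 -0.52545749]
 [-0.00220443  0.29233858 -0.95631234  0.37284256]
 [ 0.          0.          0.          1.        ]]
```

View pics/scene0.png

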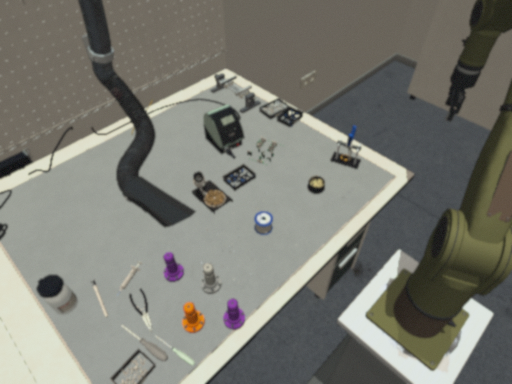

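View pics/top0.png

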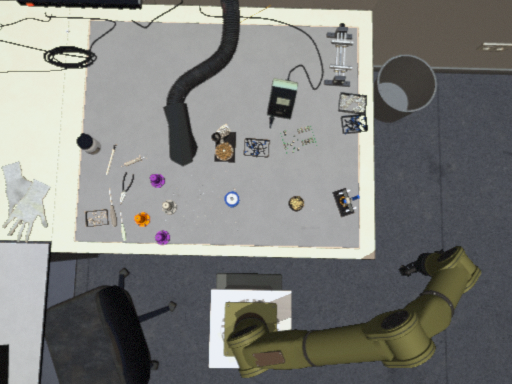

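View pics/wrist0.png

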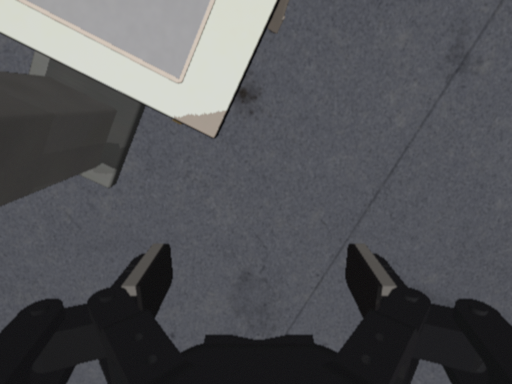

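```bash
cat > h.py <<'E'
import numpy as np,cv2
from scipy.spatial.transform import Rotation as R
def ray(d,u,v):
    E=np.array(d["extrinsics"]); 
    w=E[:3,:3]@np.array([(u-d["cx"])/d["fx"],(v-d["cy"])/d["fy"],1.]); return E[:3,3],w
def onz(d,u,v,z):
    o,w=ray(d,u,v); return o+w*(z-o[2])/w[2]
def proj(d,p):
    E=np.array(d["extrinsics"]); c=E[:3,:3].T@(np.asarray(p)-E[:3,3])
    return np.array([d["fx"]*c[0]/c[2]+d["cx"],d["fy"]*c[1]/c[2]+d["cy"]])
def tri(*drs):
    A=np.zeros((3,3));b=np.zeros(3)
    for d,u,v in drs:
        o,w=ray(d,u,v); w=w/np.linalg.norm(w); P=np.eye(3)-np.outer(w,w); A+=P;b+=P@o
    return np.linalg.solve(A,b)
def crop(d,name,x0,x1,y0,y1,k):
    cv2.imwrite("pics/"+name,cv2.resize(np.ascontiguousarray(d["color"][y0:y1,x0:x1,::-1]),None,fx=k,fy=k,interpolation=cv2.INTER_CUBIC))
E
python3 - <<'E'
from h import *
for n,c in [("top",[(140,200,180,240,10),(215,375,160,240,5),(220,380,80,160,5)]),("scene",[(150,260,200,340,5),(220,380,110,220,5)])]:
    im=cv2.imread(f"pics/{n}0.png")
    for i,(a,b,y,z,k) in enumerate(c):
        cv2.imwrite(f"pics/{n}0c{i}.png",cv2.resize(im[y:z,a:b],None,fx=k,fy=k,interpolation=cv2.INTER_CUBIC))
E
```

```text
(no output)
```

View pics/top0c0.png

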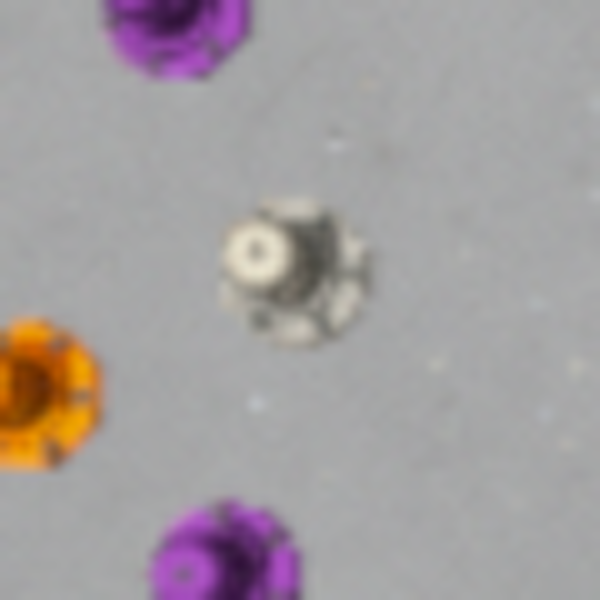

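View pics/top0c1.png

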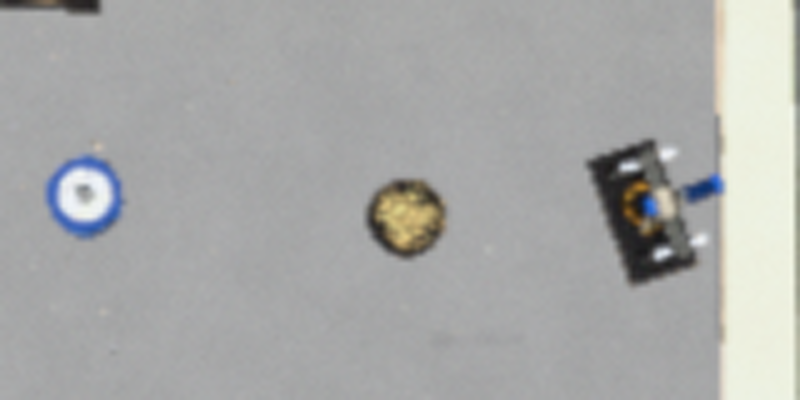

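View pics/scene0c0.png

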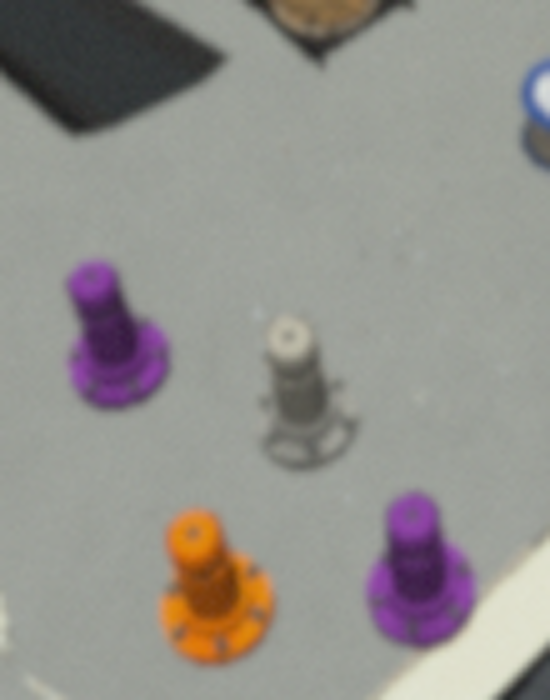

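View pics/scene0c1.png

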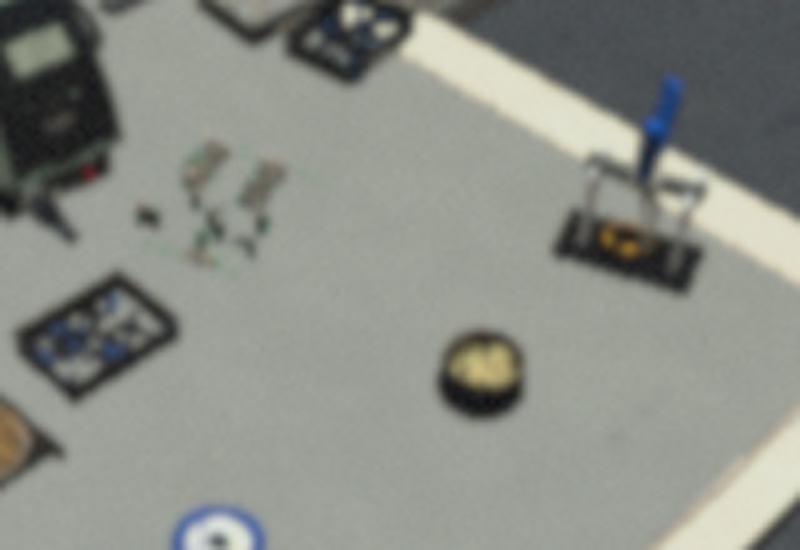

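```bash
cat > m1.py <<'E'
from h import *
from workcell import r
T=r.snapshot("top");S=r.snapshot("scene")
f=lambda x,y,k,x0,y0:((x+.5)/k-.5+x0,(y+.5)/k-.5+y0)
t0=f(257,252,10,140,180); s0=f(290,340,5,150,200)
print("stub top tri",tri((T,*t0),(S,*s0)), onz(T,*t0,.1),onz(S,*s0,.1))
print("flange top z14",onz(T,*f(297,270,10,140,180),.01),onz(S,*f(309,430,5,150,200),.01))
t=f(407,218,5,215,160);s=f(482,362,5,220,110)
print("cleaner",onz(T,*t,.035),onz(S,*s,.035))
t=f(85,196,5,215,160);s=f(219,543,5,220,110)
print("spool",onz(T,*t,.076),onz(S,*s,.076),tri((T,*t),(S,*s)))
tc=[(588,160),(652,140),(694,265),(633,284)]
for q in tc: print("base",onz(T,*f(*q,5,215,160),.01))
for q in [(556,252),(572,208),(703,258),(687,292)]: print("baseS",onz(S,*f(*q,5,220,110),.01))
for q in [(716,186),(650,207)]: print("handle",onz(T,*f(*q,5,215,160),.155))
print("ring", onz(T,*f(645,205,5,215,160),.025),onz(S,*f(625,240,5,220,110),.025))
E
python3 m1.py
```

```text
stub top tri [0.47363704 0.33620199 0.09394127] [0.47406059 0.33599922 0.1       ] [0.46947302 0.33727097 0.1       ]
flange top z14 [0.47444488 0.3354367  0.01      ] [0.46346873 0.33994986 0.01      ]
cleaner [ 0.49731257 -0.17251437  0.035     ] [ 0.49740763 -0.17116903  0.035     ]
spool [0.50506773 0.08347505 0.076     ] [0.49372395 0.09768461 0.076     ] [0.50722734 0.08399077 0.05121013]
base [ 0.55019886 -0.32221629  0.01      ]
base [ 0.56778206 -0.37442681  0.01      ]
base [ 0.46676754 -0.40785788  0.01      ]
base [ 0.45031595 -0.35838719  0.01      ]
baseS [ 0.54361081 -0.32234355  0.01      ]
baseS [ 0.56560275 -0.37140442  0.01      ]
baseS [ 0.4601219  -0.39701425  0.01      ]
baseS [ 0.44725884 -0.35744971  0.01      ]
handle [ 0.51560689 -0.38937824  0.155     ]
handle [ 0.49873842 -0.33989596  0.155     ]
ring [ 0.51305665 -0.3650964   0.025     ] [ 0.50651228 -0.35591176  0.025     ]
```

```bash
cat > st.py <<'E'
from h import *
from workcell import r
s=r.state(); M=R.from_quat(s["orientation"]).as_matrix()
print("t",round(s["time"],2),"tcp",s["ee_pos"].round(4) if hasattr(s["ee_pos"],'round') else s["ee_pos"],"w",round(s["gripper_width"],3),"F",np.round(s["ft_force"],1))
print(M.round(4)); print("q",np.round(s["joint_pos"],2))
E
cat > to.py <<'E'
# to.py x y z [yawdir_deg of tool z axis in world]: tool-frame shift needed
import sys
from h import *
from workcell import r
s=r.state(); M=R.from_quat(s["orientation"]).as_matrix()
d=np.array(list(map(float,sys.argv[1:4])))-s["ee_pos"]
print("shift now-frame",(M.T@d).round(4),"world",d.round(4),"yaw z",np.degrees(np.arctan2(M[1,2],M[0,2])).round(2), "tilt",M[2].round(4),"t",round(s["time"],2),"F",np.round(s["ft_force"],1))
if len(sys.argv)>4:
    a=float(sys.argv[4]); c=np.degrees(np.arctan2(M[1,2],M[0,2])); e=(a-c+90)%180-90
    print("turn about tool x (rad)",-np.radians(e)*1.0, "alt", -np.radians(e-180*np.sign(e)))
E
python3 st.py; python3 to.py 0.474 0.336 0.2
```

```text
t 0.25 tcp [ 0.2806 -0.5582  0.2309] w 1.002 F [-0.2 -0.1  0.3]
[[-4.000e-04  8.935e-01  4.492e-01]
 [ 7.000e-04  4.492e-01 -8.935e-01]
 [-1.000e+00 -0.000e+00 -9.000e-04]]
q [ 1.14  0.69 -0.19  1.57  0.16  0.9  -0.22]
shift now-frame [ 0.0315  0.5744 -0.712 ] world [ 0.1934  0.8942 -0.0309] yaw z -63.31 tilt [-1.e+00 -0.e+00 -9.e-04] t 0.25 F [-0.2 -0.1  0.3]
```

```bash
python3 -m handwheel '[[-0.01,0.038,-0.03,0],[-0.01,0.038,-0.03,0],[-0.01,0.038,-0.03,0],[0,0.038,-0.03,0],[0,0.038,-0.03,0]]' 0.0854 60; python3 -m handwheel '[[0,0.038,-0.03,0],[0,0.038,-0.03,0],[0,0.038,-0.03,0],[0,0.038,-0.03,0],[0,0.038,-0.03,0]]'; python3 -m handwheel '[[0,0.02,-0.041,0],[0,0.02,-0.041,0],[0,0.02,-0.041,0],[0,0.02,-0.041,0],[0,0.02,-0.041,0]]'; python3 to.py 0.474 0.336 0.2
```

```text
time: 0.75
ee_pos: [0.3838, -0.3374, 0.2618]
orientation: [0.371, 0.601, -0.371, 0.602]
ft_force: [0.7, -0.1, 0.1]
gripper_width: 1.001
time: 1.25
ee_pos: [0.4861, -0.1179, 0.2614]
orientation: [0.371, 0.602, -0.371, 0.602]
ft_force: [0.3, -0.1, -0.5]
gripper_width: 0.998
time: 1.75
ee_pos: [0.4825, 0.1102, 0.2614]
orientation: [0.371, 0.602, -0.371, 0.602]
ft_force: [1.3, -0.3, -0.1]
gripper_width: 0.999
shift now-frame [ 0.0614  0.0938 -0.2056] world [-0.0085  0.2258 -0.0614] yaw z -63.31 tilt [-1.e+00  3.e-04  2.e-04] t 1.75 F [ 1.3 -0.3 -0.1]
```

```bash
python3 -m handwheel '[[0,0.019,-0.041,0],[0,0.019,-0.041,0],[0,0.019,-0.041,0],[0,0.019,-0.041,0],[0,0.018,-0.042,0]]'
python3 - <<'E'
from h import *
from workcell import r
d=r.snapshot("wrist"); crop(d,"w1.png",0,512,0,384,1.5)
print(d["extrinsics"]); print(proj(d,[.474,.336,.1]),proj(d,[.474,.336,.014]))
E
```

```text
time: 2.25
ee_pos: [0.4741, 0.3363, 0.2613]
orientation: [0.371, 0.602, -0.371, 0.602]
ft_force: [1.1, 0.3, 0.3]
gripper_width: 1.0
[[ 4.49291450e-01 -8.54415903e-01 -2.60980188e-01  5.41134397e-01]
 [-8.93385236e-01 -4.29730701e-01 -1.31127207e-01  3.69003321e-01]
 [-1.14028372e-04  2.92070180e-01 -9.56396883e-01  4.03574788e-01]
 [ 0.00000000e+00  0.00000000e+00  0.00000000e+00  1.00000000e+00]]
[257.94470127 174.65821511] [258.0800034  159.11450123]
```

View pics/w1.png

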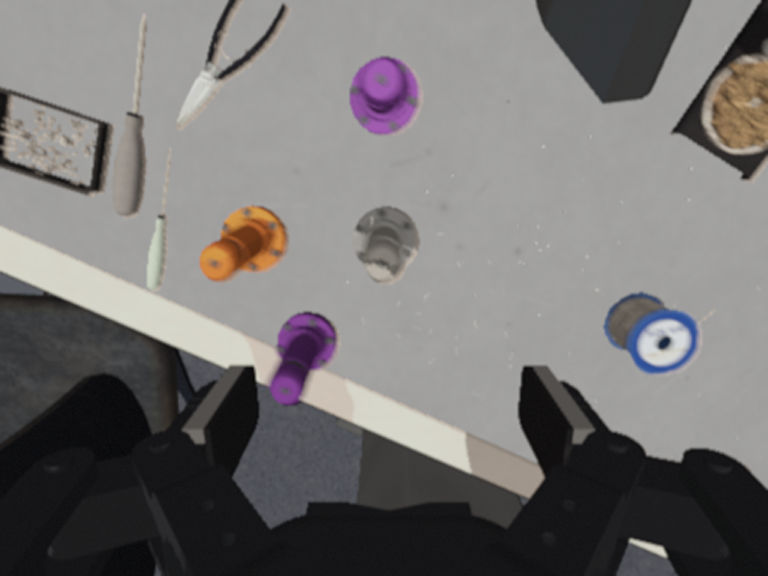

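Run:
```python
from h import *
from workcell import r
d=r.snapshot("wrist"); 
for n,u,v,z in [("shaft",385,265,.1),("flange",387,238,.014),("purpleflange",307,340,.014),("ptop",288,388,.1),("orangeF",254,238,.014),("otop",218,262,.1),("purple2",387,100,.014),("spooltop",664,341,.076)]:
    print(n,onz(d,(u+.5)/1.5-.5,(v+.5)/1.5-.5,z).round(4))
```

```text
shaft [0.4685 0.3495 0.1   ]
flange [0.4715 0.3506 0.014 ]
purpleflange [0.3496 0.3731 0.014 ]
ptop [0.348 0.371 0.1  ]
orangeF [0.4172 0.4553 0.014 ]
otop [0.4163 0.4546 0.1   ]
purple2 [0.572  0.4025 0.014 ]
spooltop [0.5098 0.1228 0.076 ]
```

```bash
python3 to.py 0.474 0.336 0.2; python3 -m handwheel '[[0,0,0,0]]';  python3 - <<'E'
from h import *
from workcell import r
d=r.snapshot("wrist"); crop(d,"w2.png",0,512,0,384,1.5); print(np.array(d["extrinsics"])[:3,3])
T=r.snapshot("top")
E
python3 to.py 0.474 0.336 0.2
```

```text
shift now-frame [ 0.0612 -0.0014  0.0086] world [ 0.0027 -0.0078 -0.0612] yaw z -62.68 tilt [-1.      0.0025 -0.0068] t 2.35 F [-1.   0.3  0.2]
time: 2.45
ee_pos: [0.4736, 0.3357, 0.2609]
orientation: [0.37, 0.603, -0.37, 0.602]
ft_force: [-0.3, -0.5, 0.4]
gripper_width: 0.999
[0.54060724 0.36859141 0.40313615]
shift now-frame [ 0.0611  0.0009 -0.0032] world [-0.0006  0.0031 -0.0611] yaw z -63.41 tilt [-1.0e+00 -9.0e-04  1.6e-03] t 2.55 F [ 0.  -0.2  0.4]
```

View pics/w2.png

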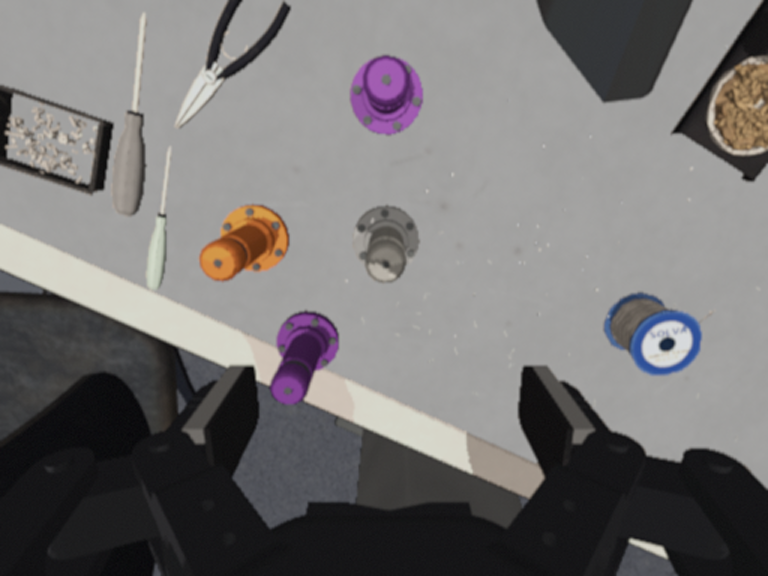

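```bash
cat > px.py <<'E'
import sys,json
from h import *
def fpts(d,pts,k=1.5,x0=0,y0=0):
    for n,u,v,z in pts: print(n,onz(d,(u+.5)/k-.5+x0,(v+.5)/k-.5+y0,z).round(4))
E
python3 - <<'E'
from px import *
from workcell import r
d=r.snapshot("wrist"); print(np.array(d["extrinsics"])[:3,3])
fpts(d,[("shaft",386,263,.1),("flange",387,238,.014),("purpleflange",307,340,.014),("orangeF",254,238,.014),("purple2",387,100,.014),("spooltop",666,344,.076)])
E
```

```text
[0.54179559 0.36565206 0.40327093]
shaft [0.4737 0.3328 0.1   ]
flange [0.4751 0.3328 0.014 ]
purpleflange [0.3538 0.3568 0.014 ]
orangeF [0.4225 0.4378 0.014 ]
purple2 [0.5761 0.3833 0.014 ]
spooltop [0.5088 0.1004 0.076 ]
```

```bash
cat >> h.py <<'E'
import pickle
def shot(n,name,k=1.5,box=(0,512,0,384)):
    from workcell import r
    d=r.snapshot(n); pickle.dump(d,open(f"pics/{name}.pkl","wb")); crop(d,name+".png",*box,k); return d
def load(name): return pickle.load(open(f"pics/{name}.pkl","rb"))
E
python3 -m handwheel '[[0,0,0,0],[0,0,0,0],[0,0,0,0]]'
python3 - <<'E'
from px import *
d=shot("wrist","w3");print(np.array(d["extrinsics"])[:3,3])
fpts(d,[("shaft",386,263,.1),("flange",387,238,.014),("spooltop",666,344,.076)])
d=shot("top","t3",5,(215,375,160,240))
E
python3 to.py 0.474 0.336 0.2
```

```text
time: 2.9
ee_pos: [0.4745, 0.334, 0.2614]
orientation: [0.371, 0.602, -0.371, 0.602]
ft_force: [0.3, 0.4, 0.2]
gripper_width: 1.001
[0.54162858 0.36658563 0.40370378]
shaft [0.4735 0.3342 0.1   ]
flange [0.475  0.3344 0.014 ]
spooltop [0.5089 0.1019 0.076 ]
shift now-frame [ 0.0613  0.0004 -0.0016] world [-0.0004  0.0016 -0.0613] yaw z -63.34 tilt [-1.e+00  1.e-04  1.e-04] t 3.0 F [-0.5 -0.   0.1]
```

View pics/w3.png

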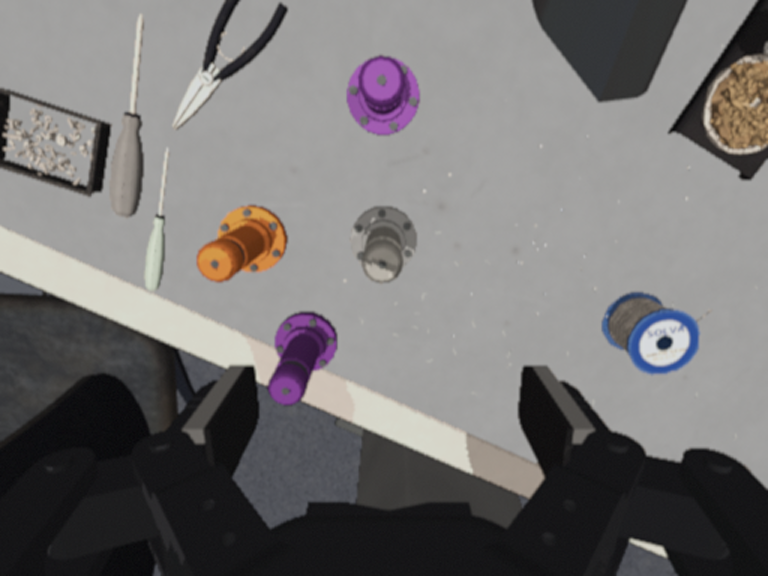

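View pics/t3.png

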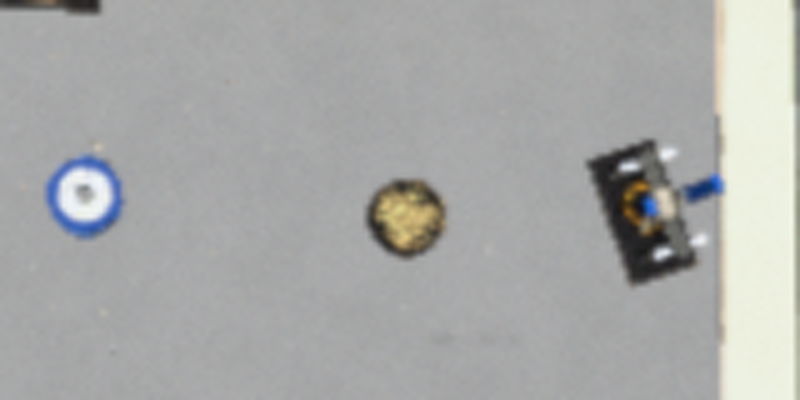

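Run:
```python
from px import *
d=load("w3")
fpts(d,[("shaft",383,263,.1),("flange",384,238,.014),("spooltop",664,341,.076),("spooltopring",664,341,.06),("spoolbot",637,316,.0)])
T=load("t3")
S=shot("scene","s3",8,(215,305,160,240))
for p in [(.506,.0835),(.508,.102)]:
    for z in (0,.076): print(p,z,[proj(q,[*p,z]).round(1) for q in (T,S)],((proj(d,[*p,z])+.5)*1.5).round(0))
```

```text
shaft [0.4726 0.336  0.1   ]
flange [0.4738 0.3367 0.014 ]
spooltop [0.5103 0.1049 0.076 ]
spooltopring [0.5088 0.0921 0.06  ]
spoolbot [0.5127 0.0835 0.    ]
(0.506, 0.0835) 0 [array([232.1, 200.4]), array([263.5, 227.9])] [633. 322.]
(0.506, 0.0835) 0.076 [array([231.6, 198.6]), array([263.8, 213.4])] [683. 357.]
(0.508, 0.102) 0 [array([227.5, 199.8]), array([259.1, 230.8])] [619. 312.]
(0.508, 0.102) 0.076 [array([226.9, 197.9]), array([259.1, 216.4])] [666. 345.]
```

View pics/s3.png

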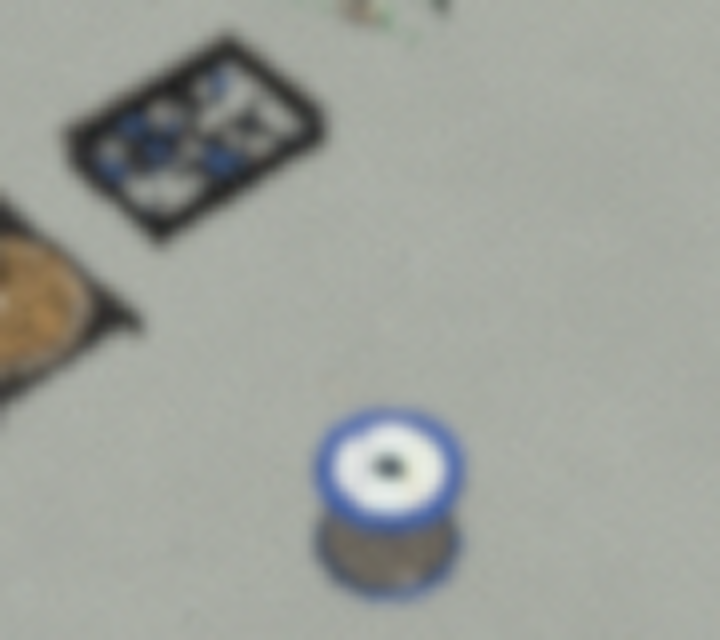

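```bash
python3 -m handwheel '[[0.02,0,-0.002,0],[0.035,0,0,0],[0.04,0,0,0],[0.035,0,0,0],[0.025,0,0,0]]'; python3 -m handwheel '[[0.02,0,0,0],[0.014,0,0,0],[0.01,0,0,0],[0,0,0,0],[0,0,0,0]]'; python3 to.py 0.473 0.336 0.042;  python3 -c "
from h import *
shot('wrist','w4')"
```

```text
time: 3.55
ee_pos: [0.4725, 0.3358, 0.1041]
orientation: [0.37, 0.602, -0.372, 0.602]
ft_force: [-0.3, -0.7, 0.5]
gripper_width: 1.001
time: 4.05
ee_pos: [0.4738, 0.3368, 0.0629]
orientation: [0.371, 0.602, -0.371, 0.602]
ft_force: [-0.5, -0.3, -0.2]
gripper_width: 0.997
shift now-frame [ 0.0209 -0.0011  0.0003] world [-0.0008 -0.0008 -0.0209] yaw z -63.31 tilt [-1.0e+00  1.2e-03 -2.0e-04] t 4.05 F [-0.5 -0.3 -0.2]
```

View pics/w4.png

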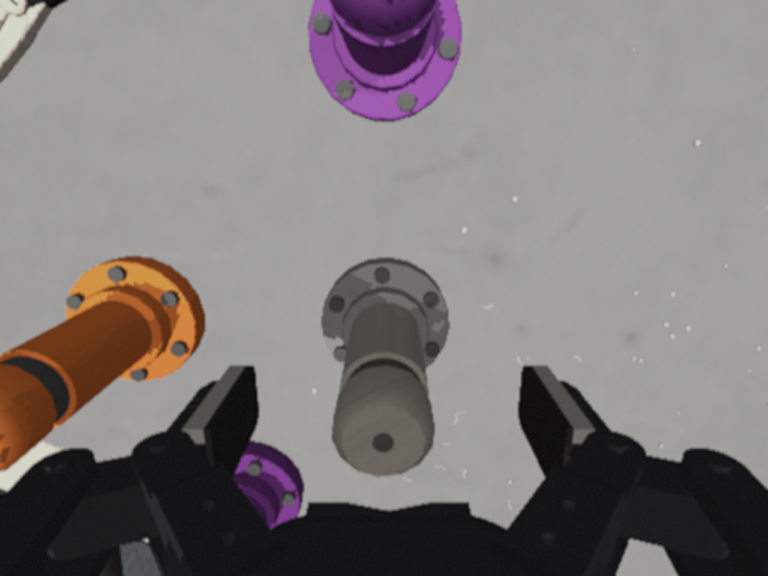

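```bash
python3 - <<'E'
from px import *
fpts(load("w4"),[("top",383,436,.1),("fl",385,317,.014)])
E
python3 -m handwheel '[[0.012,0,0,0],[0.008,0,0,0],[0,0,0,0],[0,0,0,0]]'; python3 to.py 0.473 0.336 0.042
```

```text
top [0.4732 0.337  0.1   ]
fl [0.4751 0.338  0.014 ]
time: 4.5
ee_pos: [0.4731, 0.3362, 0.0419]
orientation: [0.371, 0.602, -0.371, 0.602]
ft_force: [-0.3, -0.6, 0.9]
gripper_width: 0.998
shift now-frame [-0.0001 -0.0002  0.0002] world [-0.0001 -0.0002  0.0001] yaw z -63.31 tilt [-1.e+00 -7.e-04  3.e-04] t 4.5 F [-0.3 -0.6  0.9]
```

```bash
python3 -m handwheel '[[0,0,0,0],[0,0,0,0],[0,0,0,0],[0,0,0,0],[0,0,0,0]]' 0 60;python3 -m handwheel '[[0,0,0,0],[0,0,0,0],[0,0,0,0]]'; python3 to.py 0.473 0.336 0.042; python3 -c "
from h import *
shot('wrist','w5')"
```

```text
time: 5.0
ee_pos: [0.4732, 0.3373, 0.0427]
orientation: [0.371, 0.602, -0.37, 0.602]
ft_force: [-1.3, 1.8, 2.8]
gripper_width: 0.334
time: 5.3
ee_pos: [0.4733, 0.3373, 0.0426]
orientation: [0.371, 0.602, -0.37, 0.602]
ft_force: [-2.3, 2.6, 5.2]
gripper_width: 0.342
shift now-frame [ 0.0006 -0.0008  0.001 ] world [-0.0003 -0.0013 -0.0006] yaw z -63.28 tilt [-1.e+00  9.e-04 -1.e-03] t 5.3 F [-2.3  2.6  5.2]
```

View pics/w5.png

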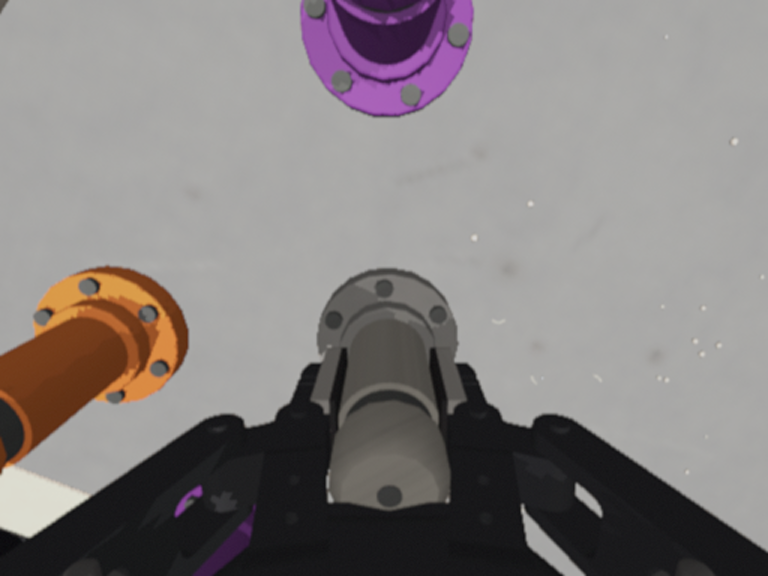

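```bash
python3 -m handwheel '[[-0.01,0,0,0],[-0.025,0,0,0],[-0.035,0,0,0],[-0.035,-0.003,0.008,0],[-0.02,-0.008,0.02,0]]';python3 -m handwheel '[[-0.008,-0.014,0.034,0],[0,-0.016,0.04,0],[0,-0.016,0.04,0],[0,-0.016,0.04,0],[0,-0.016,0.04,0]]'; python3 -m handwheel '[[0,-0.016,0.038,0],[0,-0.015,0.032,0],[0,-0.013,0.026,0],[0,-0.01,0.016,0],[0,-0.004,0.006,0]]'; python3 -m handwheel '[[0,0,0,0],[0,0,0,0],[0,0,0,0]]'; python3 to.py 0.502 -0.044 0.044
```

```text
time: 5.85
ee_pos: [0.4762, 0.3081, 0.1693]
orientation: [0.371, 0.602, -0.369, 0.602]
ft_force: [1.5, -0.1, -6.4]
gripper_width: 0.334
time: 6.35
ee_pos: [0.4923, 0.0947, 0.1747]
orientation: [0.37, 0.602, -0.373, 0.601]
ft_force: [0.6, 0.2, -5.2]
gripper_width: 0.337
time: 6.85
ee_pos: [0.4927, -0.0376, 0.1746]
orientation: [0.371, 0.601, -0.374, 0.6]
ft_force: [-0.5, -0.5, -5.6]
gripper_width: 0.337
time: 7.15
ee_pos: [0.4948, -0.0315, 0.1753]
orientation: [0.371, 0.603, -0.37, 0.602]
ft_force: [-0.2, -0.3, -6.1]
gripper_width: 0.33
shift now-frame [0.1313 0.0007 0.0145] world [ 0.0072 -0.0125 -0.1313] yaw z -63.15 tilt [-1.e+00  5.e-04 -8.e-04] t 7.15 F [-0.2 -0.3 -6.1]
```

```bash
python3 -m handwheel '[[0.015,0,0.007,0],[0.025,0,0.007,0],[0.03,0,0,0],[0.025,0,0,0],[0.015,0,0,0]]';python3 -m handwheel '[[0.009,0,0,0],[0.005,0,0,0],[0,0,0,0],[0,0,0,0],[0,0,0,0]]'; python3 to.py 0.502 -0.044 0.0425;  python3 -c "
from h import *
shot('wrist','w6');shot('top','t6',5,(215,375,160,240));shot('scene','s6',6,(230,350,140,240))"
```

```text
time: 7.65
ee_pos: [0.5006, -0.0442, 0.0635]
orientation: [0.37, 0.603, -0.37, 0.602]
ft_force: [-0.6, -1.0, -6.2]
gripper_width: 0.336
time: 8.15
ee_pos: [0.5016, -0.0459, 0.0521]
orientation: [0.371, 0.601, -0.371, 0.602]
ft_force: [-0.3, -0.4, -5.5]
gripper_width: 0.336
shift now-frame [ 0.0096  0.0012 -0.0015] world [ 0.0004  0.0019 -0.0096] yaw z -63.31 tilt [-1.0e+00  1.5e-03  8.0e-04] t 8.15 F [-0.3 -0.4 -5.5]
```

View pics/w6.png

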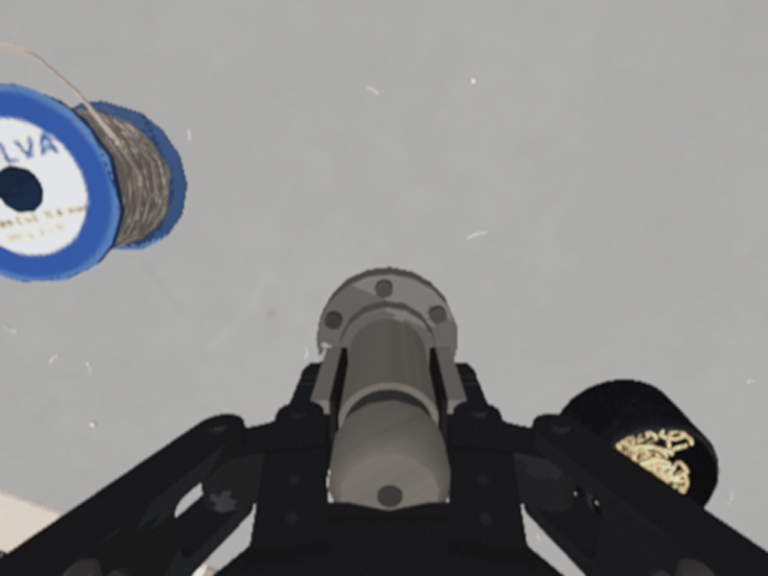

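View pics/s6.png

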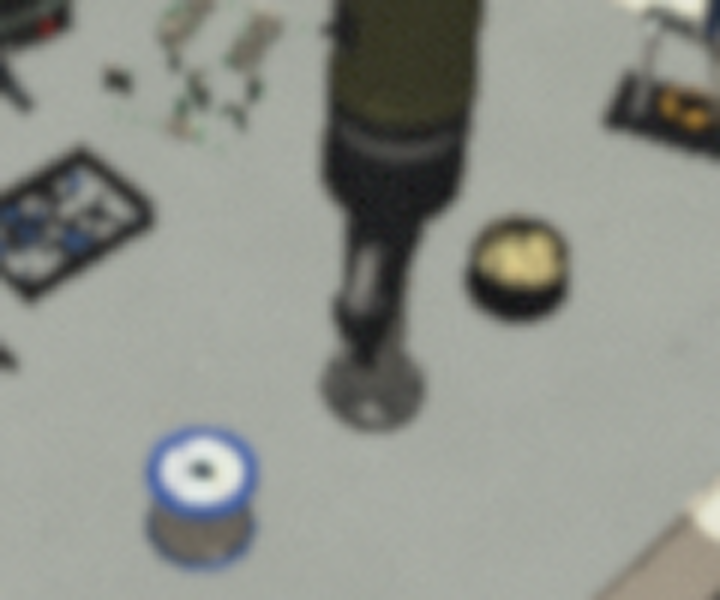

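Run:
```python
from px import *
d=load("s6")
fpts(d,[("spoolbot",200,528,.003),("spooltop",202,470,.049),("cleanbase",518,281,0),("cleantop",519,257,.037),("stubflangetop",372,383,.022),],6,230,140)
d=load("w6")
fpts(d,[("spoolbot",122,175,.004)])
```

```text
spoolbot [0.5067 0.0855 0.003 ]
spooltop [0.5093 0.0821 0.049 ]
cleanbase [ 0.5017 -0.1825  0.    ]
cleantop [ 0.4949 -0.1682  0.037 ]
stubflangetop [ 0.4993 -0.0452  0.022 ]
spoolbot [0.5105 0.081  0.004 ]
```

```bash
python3 -m handwheel '[[0.005,0.001,0,0],[0.003,0,0,0],[0.001,0,0,0],[0,0,0,0],[0,0,0,0]]'; python3 to.py 0.502 -0.0445 0.0425
```

```text
time: 8.8
ee_pos: [0.502, -0.0453, 0.0426]
orientation: [0.371, 0.602, -0.371, 0.602]
ft_force: [-1.4, 1.8, 1.6]
gripper_width: 0.332
shift now-frame [ 0.0001  0.0003 -0.0007] world [-0.      0.0008 -0.0001] yaw z -63.3 tilt [-1.e+00  5.e-04  2.e-04] t 8.8 F [-1.4  1.8  1.6]
```

```bash
python3 -m handwheel '[[0,0,0,0],[0,0,0,0],[0,0,0,0],[0,0,0,0],[0,0,0,0]]' 0.0854; python3 to.py 0.502 -0.0445 0.0425;  python3 -c "
from h import *
shot('wrist','w7')"
```

```text
time: 9.3
ee_pos: [0.502, -0.0455, 0.0423]
orientation: [0.371, 0.602, -0.371, 0.602]
ft_force: [0.3, 0.1, -0.4]
gripper_width: 1.001
shift now-frame [-0.0002  0.0005 -0.0009] world [0.     0.001  0.0002] yaw z -63.31 tilt [-1.e+00  1.e-04  2.e-04] t 9.3 F [ 0.3  0.1 -0.4]
```

View pics/w7.png

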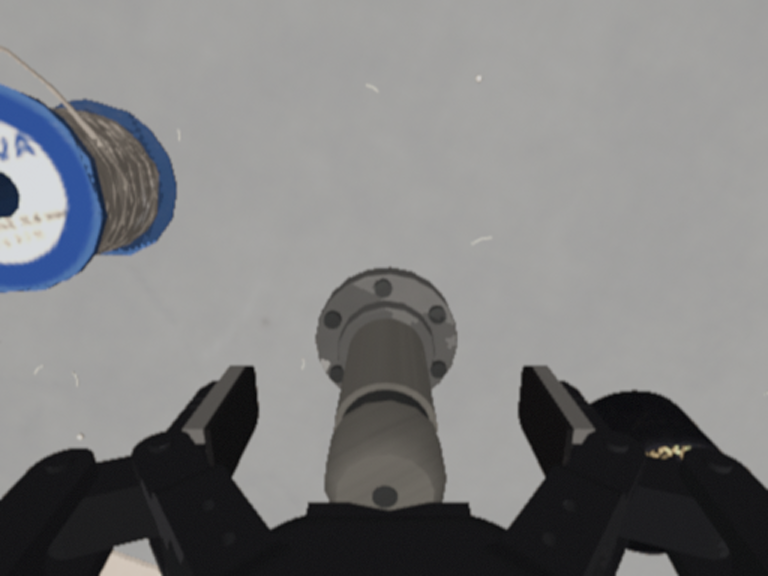

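```bash
python3 -m handwheel '[[-0.015,0,0,0],[-0.035,0,0,0],[-0.045,0,0,0],[-0.045,0,0,0],[-0.035,0,0,0]]'; python3 -m handwheel '[[-0.015,0,0,0],[-0.01,0,0,0],[0,0,0,0],[0,0,0,0],[0,0,0,0]]'; python3 to.py 0.502 -0.0455 0.0425;  python3 -c "
from h import *
shot('wrist','w8');shot('top','t8',5,(215,375,160,240));shot('scene','s8',6,(230,350,140,240))"
```

```text
time: 9.85
ee_pos: [0.5021, -0.0455, 0.2198]
orientation: [0.371, 0.601, -0.371, 0.602]
ft_force: [1.2, 1.1, 0.2]
gripper_width: 1.002
time: 10.35
ee_pos: [0.501, -0.0454, 0.241]
orientation: [0.371, 0.603, -0.372, 0.601]
ft_force: [-0.0, -0.5, 1.1]
gripper_width: 0.999
shift now-frame [0.1985 0.0013 0.0007] world [ 1.000e-03 -1.000e-04 -1.985e-01] yaw z -63.3 tilt [-1.     -0.0024 -0.0012] t 10.35 F [-0.  -0.5  1.1]
```

View pics/w8.png

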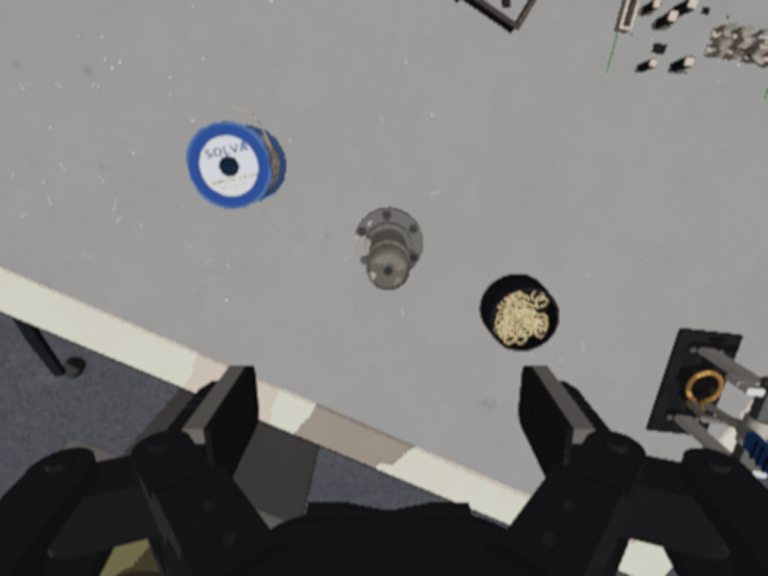

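```bash
python3 - <<'E'
from px import *
d=load("w8")
fpts(d,[("top",388,269,.1),("fl",389,236,.014),("spool",230,165,.049),("spool",230,165,.076),("cleaner",520,313,.037),("ring",704,387,.022)])
for q in [(681,329),(740,334),(650,430),(711,437)]: fpts(d,[("base",*q,.01)])
E
python3 to.py 0.44 -0.34 0.26
```

```text
top [ 0.5012 -0.0461  0.1   ]
fl [ 0.5066 -0.0441  0.014 ]
spool [0.5071 0.0849 0.049 ]
spool [0.5121 0.077  0.076 ]
cleaner [ 0.5017 -0.1677  0.037 ]
ring [ 0.5128 -0.3614  0.022 ]
base [ 0.5486 -0.3173  0.01  ]
base [ 0.5686 -0.3678  0.01  ]
base [ 0.4499 -0.3561  0.01  ]
base [ 0.4702 -0.4139  0.01  ]
shift now-frame [-0.0185 -0.1872  0.2356] world [-0.0614 -0.2946  0.0186] yaw z -63.3 tilt [-1.0e+00 -1.7e-03 -9.0e-04] t 10.5 F [-1.2 -0.5  0.5]
```

```bash
python3 -m handwheel '[[0,-0.007,0.014,0],[-0.005,-0.013,0.028,0],[-0.005,-0.018,0.04,0],[-0.005,-0.02,0.044,0],[0,-0.02,0.044,0]]'; python3 -m handwheel '[[0,-0.02,0.04,0],[0,-0.015,0.03,0],[0,-0.012,0.024,0],[0,-0.006,0.014,0],[0,-0.004,0.008,0.05]]'; python3 -m handwheel '[[0,0,0,0.05],[0,0,0,0.01],[0,0,0,0],[0,0,0,0],[0,0,0,0]]'; python3 to.py 0.510 -0.364 0.2 -69.5;  python3 -c "
from h import *
shot('wrist','w9')"
```

```text
time: 11.0
ee_pos: [0.5088, -0.234, 0.2576]
orientation: [0.371, 0.602, -0.371, 0.602]
ft_force: [0.9, -0.7, -0.3]
gripper_width: 1.002
time: 11.5
ee_pos: [0.5094, -0.3625, 0.2566]
orientation: [0.387, 0.592, -0.387, 0.591]
ft_force: [-0.8, 0.8, -0.3]
gripper_width: 1.001
time: 12.0
ee_pos: [0.51, -0.361, 0.2574]
orientation: [0.403, 0.581, -0.403, 0.581]
ft_force: [-0.1, -0.6, 0.3]
gripper_width: 1.0
shift now-frame [ 0.0574 -0.001   0.0029] world [ 0.     -0.003  -0.0574] yaw z -69.55 tilt [-1.e+00  2.e-04 -1.e-04] t 12.0 F [-0.1 -0.6  0.3]
turn about tool x (rad) -0.0008292193525428643 alt 3.1407634342372504
```

View pics/w9.png

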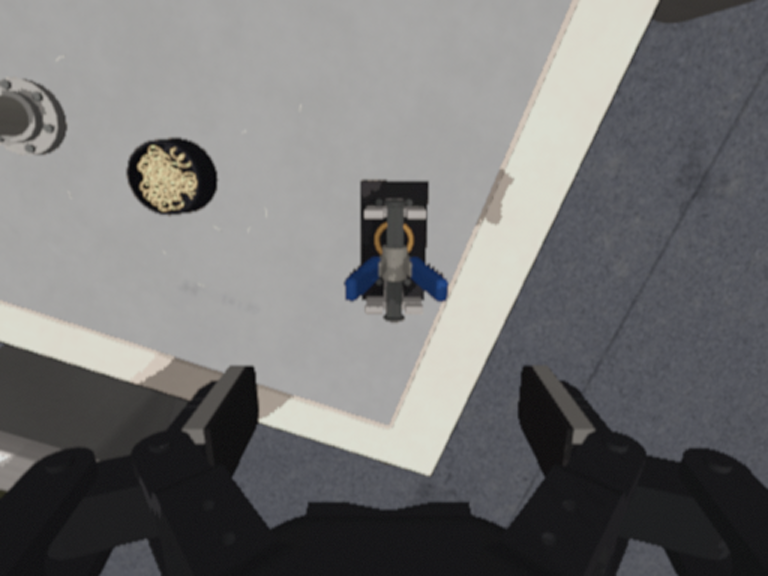

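```bash
python3 -c "
from h import *
d=load('w9'); crop(d,'w9c.png',220,310,110,220,5)"
```

```text
(no output)
```

View pics/w9c.png

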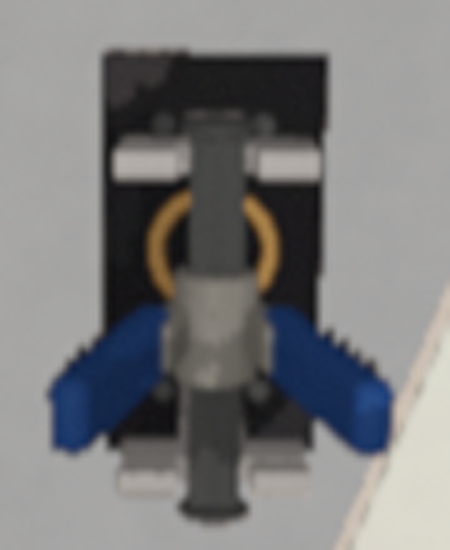

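Run:
```python
from px import *
d=load("w9"); print(np.array(d["extrinsics"])[:3,3])
g=lambda x,y,z: onz(d,(x+.5)/5-.5+220,(y+.5)/5-.5+110,z)
for z in (0.0,.01,.015):
    c=[g(*q,z) for q in [(105,52),(328,55),(313,450),(103,450)]]
    print(z,np.mean(c,0).round(4),[np.linalg.norm(c[i]-c[i-1]).round(4) for i in range(4)],np.degrees(np.arctan2(*(c[0]-c[3])[[1,0]])).round(2),np.degrees(np.arctan2(*(c[1]-c[2])[[1,0]])).round(2))
for z in (.145,.155,.165):
    a,b=g(50,412,z),g(390,412,z); print(z,np.linalg.norm(a-b).round(4),((a+b)/2).round(4),np.degrees(np.arctan2(*(a-b)[[1,0]])).round(2))
for z in (.015,.025): print("ring",g(213,248,z).round(4))
for z in (.083,.093): print("bar ends",z,g(215,118,z).round(4),g(213,510,z).round(4), np.degrees(np.arctan2(*(g(215,118,z)-g(213,510,z))[[1,0]])).round(2))
```

```text
[ 0.58029802 -0.3357638   0.39971238]
0.0 [ 0.5068 -0.368   0.    ] [np.float64(0.11), np.float64(0.0584), np.float64(0.1092), np.float64(0.0595)] 19.17 19.74
0.01 [ 0.5087 -0.3671  0.01  ] [np.float64(0.1072), np.float64(0.057), np.float64(0.1065), np.float64(0.058)] 19.17 19.74
0.015 [ 0.5096 -0.3667  0.015 ] [np.float64(0.1059), np.float64(0.0562), np.float64(0.1051), np.float64(0.0573)] 19.17 19.74
0.145 0.0609 [ 0.508  -0.3674  0.145 ] 110.48
0.155 0.0585 [ 0.5109 -0.3661  0.155 ] 110.48
0.165 0.0561 [ 0.5137 -0.3649  0.165 ] 110.48
ring [ 0.5125 -0.3659  0.015 ]
ring [ 0.5143 -0.3651  0.025 ]
bar ends 0.083 [ 0.5505 -0.3512  0.083 ] [ 0.4681 -0.3819  0.083 ] 20.4
bar ends 0.093 [ 0.5515 -0.3507  0.093 ] [ 0.4716 -0.3804  0.093 ] 20.4
```

```bash
python3 to.py 0.509 -0.367 0.115 -70; python3 -m handwheel '[[0.015,-0.002,0.003,0.008],[0.02,0,0.002,0],[0.015,0,0,0],[0.005,0,0,0],[0,0,0,0]]'; python3 -m handwheel '[[0,0,0,0],[0,0,0,0]]'; python3 to.py 0.509 -0.367 0.115 -70;  python3 -c "
from h import *
shot('wrist','w10')"
```

```text
shift now-frame [ 0.1424 -0.0029  0.0051] world [-0.0009 -0.0058 -0.1424] yaw z -69.57 tilt [-1.e+00  1.e-04 -0.e+00] t 12.05 F [-0.2 -0.5  0.2]
turn about tool x (rad) 0.007491699809568195 alt -3.1341009537802247
time: 12.55
ee_pos: [0.5093, -0.3666, 0.2018]
orientation: [0.406, 0.58, -0.406, 0.579]
ft_force: [-0.7, -0.9, -0.0]
gripper_width: 1.0
time: 12.75
ee_pos: [0.5102, -0.3673, 0.2034]
orientation: [0.406, 0.578, -0.406, 0.58]
ft_force: [-0.1, -0.7, -0.8]
gripper_width: 0.998
shift now-frame [ 0.0884 -0.0011 -0.0008] world [-0.0012  0.0003 -0.0884] yaw z -70.07 tilt [-1.      0.0013  0.0016] t 12.75 F [-0.1 -0.7 -0.8]
turn about tool x (rad) -0.0012144528941953816 alt 3.1403782006955976
```

View pics/w10.png

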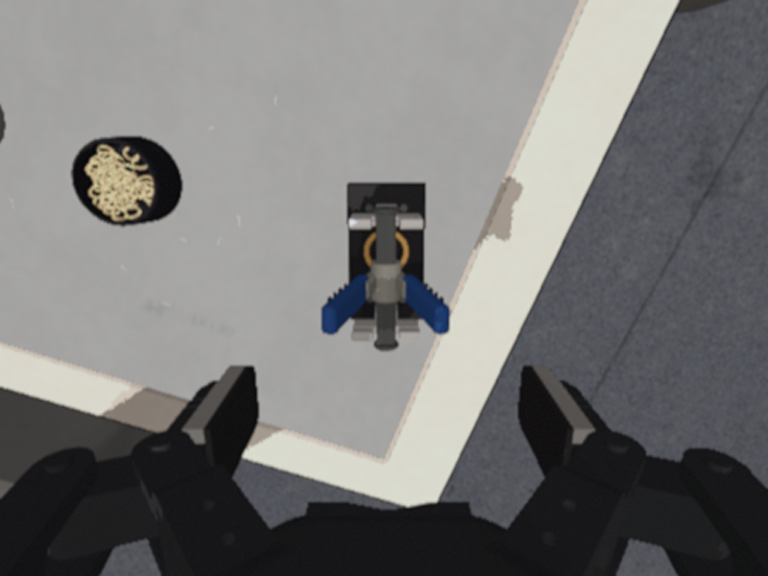

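```bash
python3 -c "
from h import *
d=load('w10'); crop(d,'w10c.png',205,310,115,240,5)"
```

```text
(no output)
```

View pics/w10c.png

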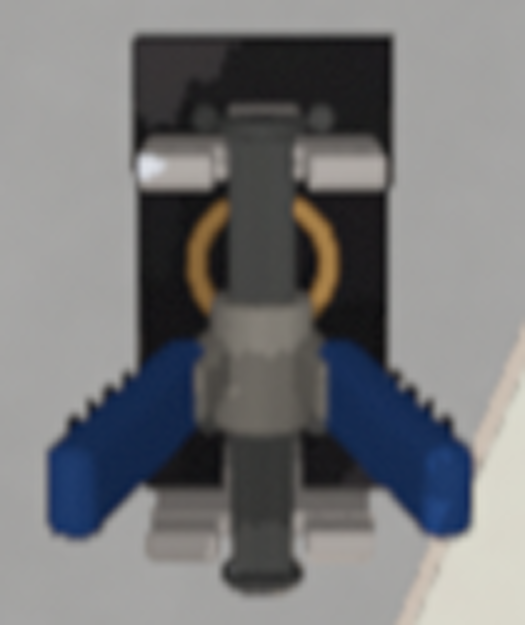

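```bash
python3 - <<'E'
from px import *
a,b=load("w9"),load("w10")
f=lambda x,y,x0,y0:((x+.5)/5-.5+x0,(y+.5)/5-.5+y0)
def two(n,p,q): print(n,tri((a,*f(*p,220,110)),(b,*f(*q,205,115))).round(4))
two("Lhandle",(68,412),(72,490)); two("Rhandle",(374,412),(450,490)); two("bar+",(215,120),(262,118)); two("bar-",(213,512),(262,580)); two("ring",(213,248),(262,260))
g=lambda x,y,z: onz(b,*f(x,y,205,115),z)
for z in (.145,.155): print(z,np.linalg.norm(g(50,490,z)-g(470,490,z)).round(4),((g(50,490,z)+g(470,490,z))/2).round(4))
print("bar mid",((g(262,118,.08)+g(262,580,.08))/2).round(4))
print("base",[np.mean([g(*q,z) for q in [(135,35),(392,35),(370,488),(145,488)]],0).round(4) for z in (0,.01)])
E
python3 to.py 0.509 -0.367 0.115 -70
```

```text
Lhandle [ 0.499  -0.3421  0.1468]
Rhandle [ 0.5208 -0.3904  0.1575]
bar+ [ 0.5468 -0.3533  0.0495]
bar- [ 0.4679 -0.382   0.0838]
ring [ 0.5124 -0.3658  0.014 ]
0.145 0.0606 [ 0.5074 -0.3678  0.145 ]
0.155 0.0576 [ 0.5111 -0.3665  0.155 ]
bar mid [ 0.5082 -0.3675  0.08  ]
base [array([ 0.5068, -0.3673,  0.    ]), array([ 0.5089, -0.3666,  0.01  ])]
shift now-frame [ 0.0883 -0.0011 -0.0008] world [-0.0011  0.0003 -0.0883] yaw z -70.07 tilt [-1.      0.0011  0.0014] t 12.8 F [-0.9  0.6  1.1]
turn about tool x (rad) -0.0012883165939675384 alt 3.1403043369958255
```

```bash
python3 -m handwheel '[[0.01,-0.001,0,0],[0.02,0,0,0],[0.02,0,0,0],[0.016,0,0,0],[0.012,0,0,0]]'; python3 -m handwheel '[[0.008,0,0,0],[0.005,0,0,0],[0.002,0,0,0],[0,0,0,0],[0,0,0,0]]'; python3 to.py 0.5085 -0.3672 0.110 -70;  python3 -c "
from h import *
shot('wrist','w11');shot('scene','s11',6,(300,400,100,190))"
```

```text
time: 13.3
ee_pos: [0.508, -0.3671, 0.1228]
orientation: [0.406, 0.579, -0.406, 0.578]
ft_force: [-0.3, -0.5, 0.2]
gripper_width: 1.001
time: 13.8
ee_pos: [0.509, -0.3676, 0.1099]
orientation: [0.406, 0.579, -0.406, 0.579]
ft_force: [0.1, -0.4, 0.3]
gripper_width: 0.999
shift now-frame [-0.0001 -0.0004 -0.0006] world [-0.0005  0.0004  0.0001] yaw z -70.08 tilt [-1.e+00  8.e-04  1.e-03] t 13.8 F [ 0.1 -0.4  0.3]
turn about tool x (rad) -0.0013337131047485072 alt 3.1402589404850447
```

View pics/w11.png

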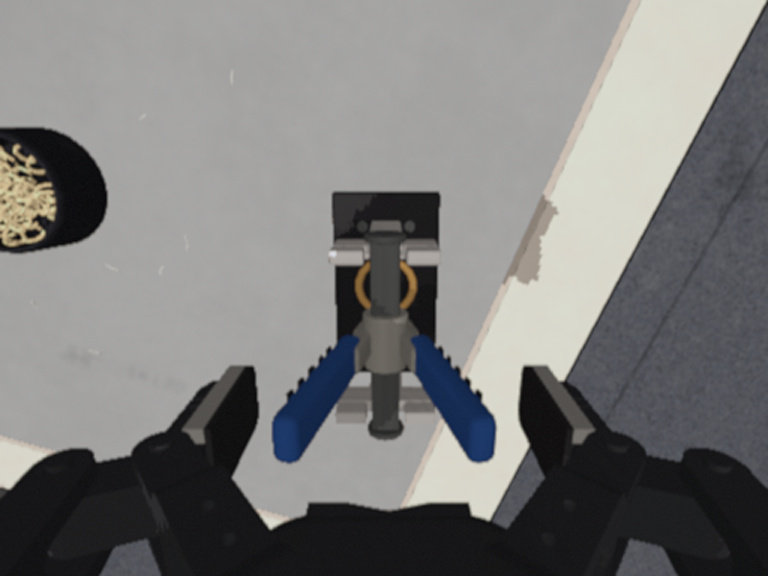

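View pics/s11.png

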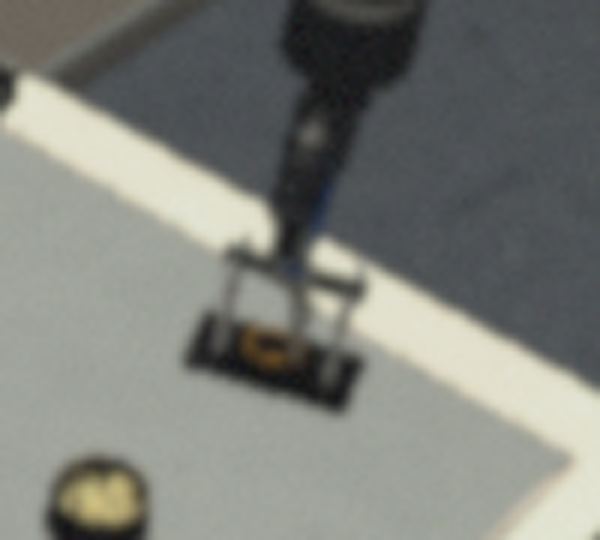

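```bash
python3 -m handwheel '[[0,0,0,0],[0,0,0,0],[0,0,0,0],[0,0,0,0],[0,0,0,0]]' 0 50; python3 -m handwheel '[[0,0,0,0],[0,0,0,0],[0,0,0,0]]';python3 to.py 0.5085 -0.3672 0.110 -70;  python3 -c "
from h import *
shot('wrist','w12')"
```

```text
time: 14.4
ee_pos: [0.5094, -0.3668, 0.1114]
orientation: [0.406, 0.579, -0.406, 0.579]
ft_force: [-3.2, 3.7, 14.0]
gripper_width: 0.298
time: 14.7
ee_pos: [0.5093, -0.3668, 0.1115]
orientation: [0.406, 0.579, -0.406, 0.579]
ft_force: [-3.3, 3.1, 13.2]
gripper_width: 0.301
shift now-frame [ 0.0015 -0.0009  0.0001] world [-0.0008 -0.0004 -0.0015] yaw z -70.06 tilt [-1.0e+00  1.3e-03  7.0e-04] t 14.7 F [-3.3  3.1 13.2]
turn about tool x (rad) -0.001047006311095303 alt 3.1405456472786977
```

View pics/w12.png

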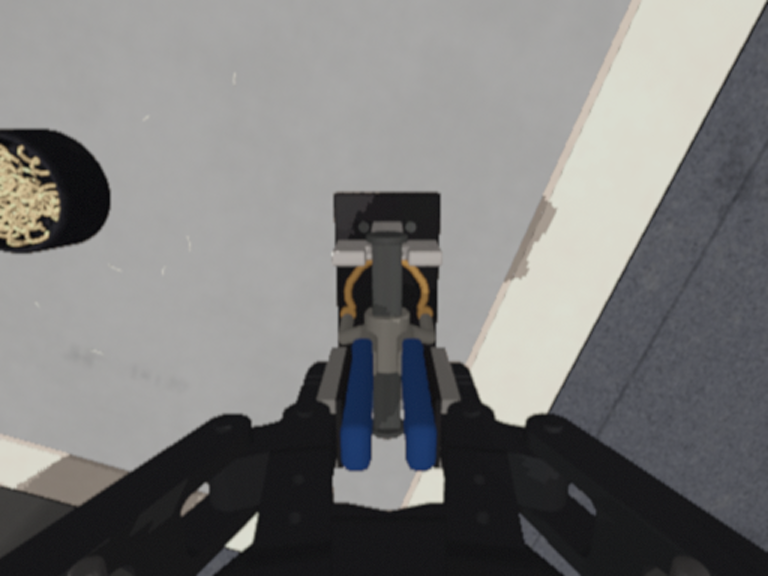

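```bash
python3 -m handwheel '[[-0.005,0,0,0],[-0.015,0,0,0],[-0.025,0,0,0],[-0.03,0,0,0],[-0.03,0,0,0]]'; python3 -m handwheel '[[-0.025,0,0,0],[-0.012,0,0,0],[-0.006,0,0,0],[0,0,0,0],[0,0,0,0]]';python3 to.py 0.502 -0.0455 0.110 -70;  python3 -c "
from h import *
shot('wrist','w13');shot('scene','s13',6,(300,400,80,190))"
```

```text
time: 15.25
ee_pos: [0.5082, -0.3673, 0.2156]
orientation: [0.406, 0.579, -0.406, 0.579]
ft_force: [0.2, -0.5, -2.2]
gripper_width: 0.293
time: 15.75
ee_pos: [0.5078, -0.3669, 0.256]
orientation: [0.406, 0.58, -0.406, 0.578]
ft_force: [-0.4, -0.1, -1.9]
gripper_width: 0.297
shift now-frame [ 0.1464  0.1044 -0.3039] world [-0.0058  0.3214 -0.146 ] yaw z -70.07 tilt [-1.     -0.0017 -0.002 ] t 15.75 F [-0.4 -0.1 -1.9]
turn about tool x (rad) -0.0012101227983376932 alt 3.1403825307914555
```

View pics/w13.png

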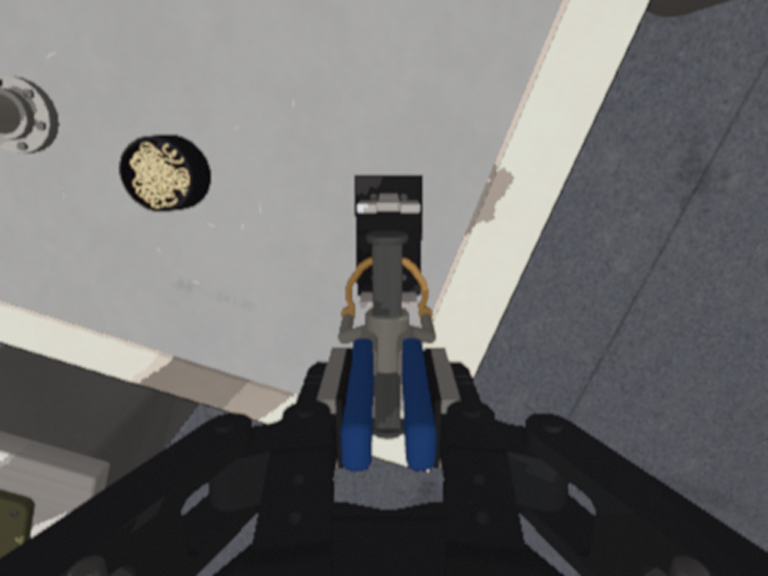

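View pics/s13.png

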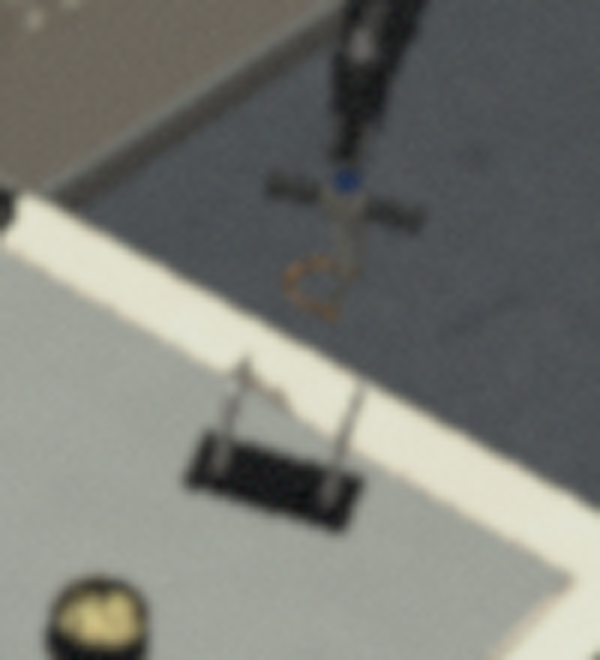

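```bash
python3 -c "
from h import *
d=load('w13'); crop(d,'w13c.png',220,300,145,235,7)"
```

```text
(no output)
```

View pics/w13c.png

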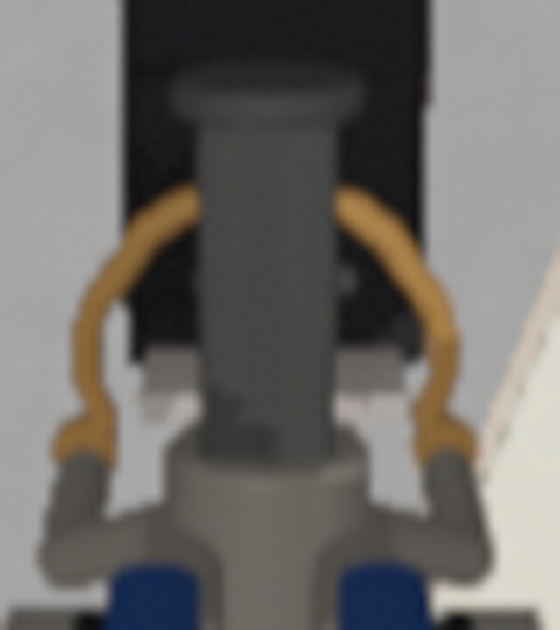

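```bash
cat > ring.py <<'E'
from px import *
from scipy.optimize import least_squares
L=[(190,200),(160,218),(130,250),(105,290),(90,335)]; Rr=[(345,203),(375,225),(405,262),(430,300),(445,340)]
d=load("w13"); E=np.array(d["extrinsics"])
f=lambda x,y:((x+.5)/7-.5+220,(y+.5)/7-.5+145)
tcp=np.array([0.5078,-0.3669,0.256]); M=None
from workcell import r
# camera->tool at w13: use camera frame relative; tool yaw -70.07, down
c,s=np.cos(np.radians(-70.07)),np.sin(np.radians(-70.07))
X=np.array([0,0,-1.]);Z=np.array([c,s,0]);Y=np.cross(Z,X)
for dz in (.090,.096,.102):
    P=np.array([onz(d,*f(*q),tcp[2]-dz) for q in L+Rr])-tcp
    q=np.c_[P@Y,P@Z]
    o=least_squares(lambda p:np.hypot(q[:,0]-p[0],q[:,1]-p[1])-p[2],[0,0,.02]).x
    o2=least_squares(lambda p:np.hypot(q[:,0]-p[0],q[:,1]-p[1])-.020,[0,0]).x
    print(dz,"ring rel TCP tool y,z,r",o.round(4),"r=20 fit",o2.round(4))
print("cam rel tool",np.array([X,Y,Z])@(E[:3,3]-tcp))
E
python3 ring.py; python3 to.py 0.502 -0.0455 0.110 -70
```

```text
0.09 ring rel TCP tool y,z,r [-0.0005 -0.0002  0.0206] r=20 fit [ 0.0003 -0.0002]
0.096 ring rel TCP tool y,z,r [-0.0025 -0.0002  0.0211] r=20 fit [-0.0009 -0.0002]
0.102 ring rel TCP tool y,z,r [-0.0044 -0.0003  0.0217] r=20 fit [-0.0021 -0.0002]
cam rel tool [-0.14213228  0.07501032  0.00128496]
shift now-frame [ 0.1463  0.1043 -0.3038] world [-0.0059  0.3214 -0.1458] yaw z -70.07 tilt [-1.     -0.0018 -0.0022] t 15.85 F [ 0.1 -0.2 -1.8]
turn about tool x (rad) -0.0011347530587376942 alt 3.140457900531055
```

```bash
python3 -m handwheel '[[0,0.003,-0.009,0],[0,0.006,-0.019,0],[0,0.01,-0.028,0],[0,0.013,-0.038,0],[0,0.014,-0.042,0]]'; python3 -m handwheel '[[0,0.014,-0.042,0],[0,0.013,-0.038,0],[0,0.012,-0.034,0],[0,0.009,-0.026,0],[0,0.006,-0.016,0]]';  python3 -m handwheel '[[0,0.003,-0.008,0],[0,0.001,-0.003,0],[0,0,0,0],[0,0,0,0],[0,0,0,0]]'; python3 -m handwheel '[[0,0,0,0],[0,0,0,0],[0,0,0,0]]';python3 to.py 0.502 -0.0455 0.110 -70;  python3 -c "
from h import *
shot('wrist','w14')"
```

```text
time: 16.35
ee_pos: [0.5051, -0.2224, 0.2569]
orientation: [0.406, 0.579, -0.406, 0.579]
ft_force: [0.9, 0.5, -2.8]
gripper_width: 0.297
time: 16.85
ee_pos: [0.5025, -0.0547, 0.2572]
orientation: [0.405, 0.58, -0.404, 0.579]
ft_force: [-0.3, -0.9, -2.7]
gripper_width: 0.295
time: 17.35
ee_pos: [0.5031, -0.0483, 0.2572]
orientation: [0.406, 0.578, -0.407, 0.579]
ft_force: [0.2, -0.6, -2.5]
gripper_width: 0.294
time: 17.65
ee_pos: [0.5031, -0.0472, 0.2573]
orientation: [0.406, 0.579, -0.406, 0.579]
ft_force: [0.5, 0.5, -3.1]
gripper_width: 0.292
shift now-frame [ 0.1473 -0.0005 -0.002 ] world [-0.0011  0.0017 -0.1473] yaw z -70.1 tilt [-1.e+00  0.e+00  1.e-04] t 17.65 F [ 0.5  0.5 -3.1]
turn about tool x (rad) -0.0016687712685843751 alt 3.139923882321209
```

View pics/w14.png

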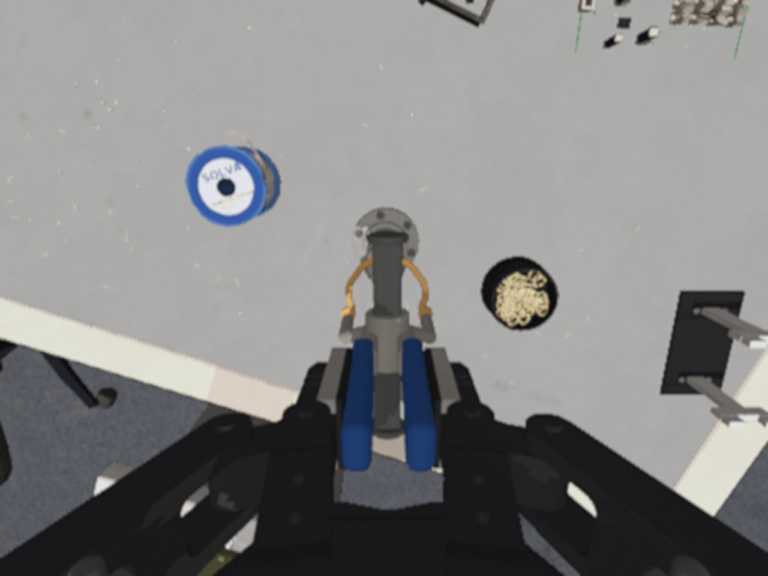

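```bash
python3 -m handwheel '[[0.01,0,-0.001,0],[0.015,-0.0005,-0.001,0],[0.012,0,0,0],[0.008,0,0,0],[0.003,0,0,0]]'; python3 -m handwheel '[[0.001,0,0,0],[0,0,0,0],[0,0,0,0],[0,0,0,0]]';python3 to.py 0.502 -0.0455 0.207 -70;  python3 -c "
from h import *
d=shot('wrist','w15'); crop(d,'w15c.png',215,305,130,235,6);d=shot('scene','s15',6,(240,340,120,220))"
```

```text
time: 18.2
ee_pos: [0.5014, -0.0452, 0.2082]
orientation: [0.405, 0.58, -0.406, 0.578]
ft_force: [-0.2, 0.2, -2.1]
gripper_width: 0.297
time: 18.6
ee_pos: [0.5023, -0.0454, 0.2087]
orientation: [0.406, 0.579, -0.406, 0.579]
ft_force: [1.6, -0.5, -2.2]
gripper_width: 0.293
shift now-frame [ 0.0017 -0.0003  0.    ] world [-0.0003 -0.0001 -0.0017] yaw z -70.08 tilt [-1.e+00  9.e-04  5.e-04] t 18.6 F [ 1.6 -0.5 -2.2]
turn about tool x (rad) -0.0013419367575506235 alt 3.140250716832243
```

View pics/w15c.png

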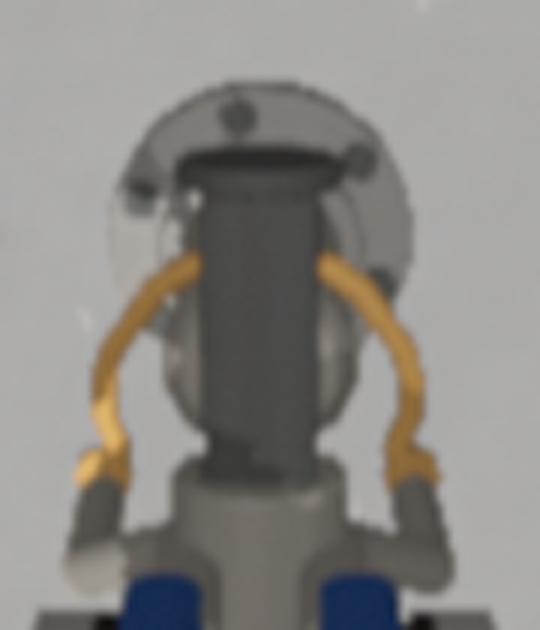

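View pics/s15.png

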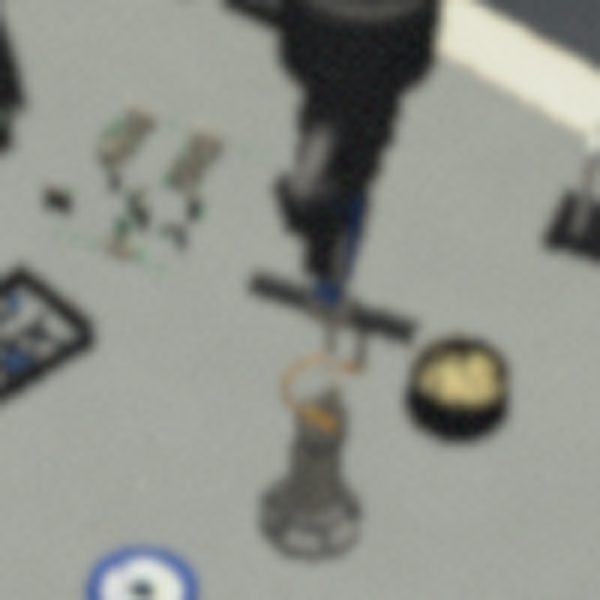

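Run:
```python
from px import *
d=load("s15"); w=load("w15"); p=np.array([.502,-.0455])
for z in (.1,.11,.115,.12,.13,.14): 
    print(z,((proj(d,[*p,z])-[240,120]+.5)*6-.5).round(0),((proj(w,[*p,z])-[215,130]+.5)*6-.5).round(0), "px/mm",(np.linalg.norm(proj(w,[p[0]-.0034,p[1]+.0094,z])-proj(w,[*p,z]))*6/10).round(2))
```

```text
0.1 [319. 407.] [258. 358.] px/mm 6.81
0.11 [320. 394.] [258. 379.] px/mm 7.07
0.115 [321. 388.] [258. 389.] px/mm 7.21
0.12 [321. 382.] [258. 400.] px/mm 7.35
0.13 [323. 369.] [257. 424.] px/mm 7.65
0.14 [324. 356.] [257. 450.] px/mm 7.98
```

```bash
python3 -m handwheel '[[0.004,0.0007,0,0],[0.006,0,0,0],[0.004,0,0,0],[0.002,0,0,0],[0,0,0,0]]'; python3 -m handwheel '[[0,0,0,0],[0,0,0,0]]';python3 to.py 0.502 -0.0455 0.174 -70;  python3 -c "
from h import *
d=shot('wrist','w16'); crop(d,'w16c.png',215,305,130,235,6);d=shot('scene','s16',6,(240,340,120,220))"
```

```text
time: 19.2
ee_pos: [0.5023, -0.0451, 0.1918]
orientation: [0.406, 0.579, -0.406, 0.579]
ft_force: [-0.6, 0.0, -2.2]
gripper_width: 0.295
time: 19.4
ee_pos: [0.5028, -0.0451, 0.1924]
orientation: [0.406, 0.579, -0.406, 0.579]
ft_force: [-0.5, -0.1, -2.4]
gripper_width: 0.296
shift now-frame [ 0.0184 -0.0009  0.0001] world [-0.0008 -0.0004 -0.0184] yaw z -70.07 tilt [-1.e+00  3.e-04  2.e-04] t 19.4 F [-0.5 -0.1 -2.4]
turn about tool x (rad) -0.001296835995803571 alt 3.1402958175939895
```

View pics/w16c.png

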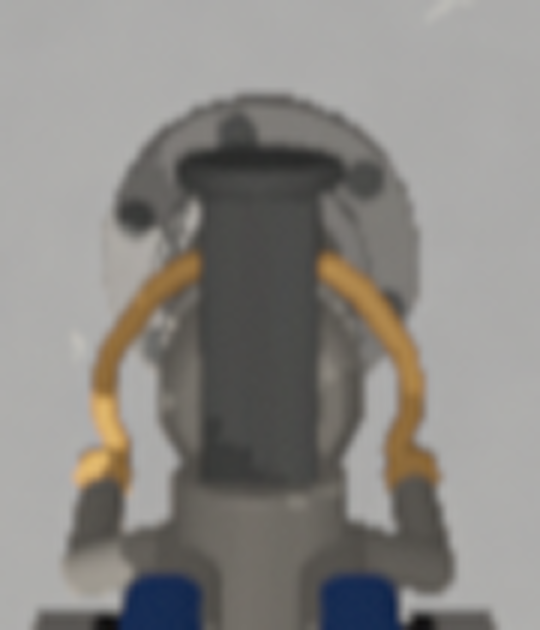

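View pics/s16.png

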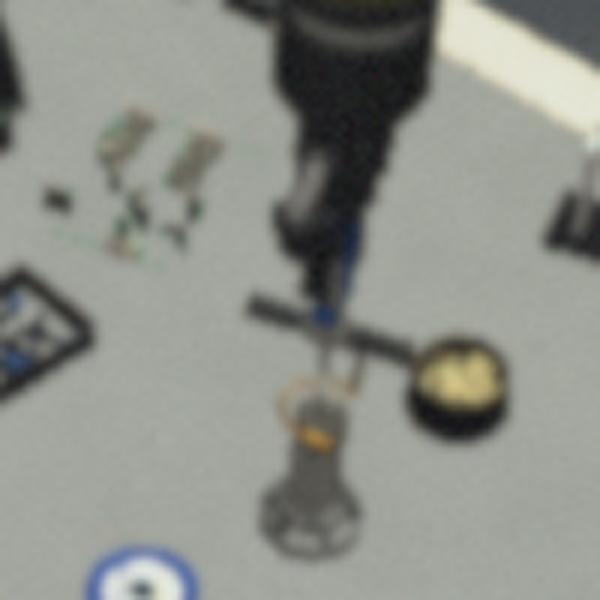

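Run:
```python
from px import *
from scipy.optimize import least_squares
d=load("w16")
f=lambda x,y:((x+.5)/6-.5+215,(y+.5)/6-.5+130)
X=np.array([0,0,-1.]);c=np.radians(-70.07);Z=np.array([np.cos(c),np.sin(c),0]);Y=np.cross(Z,X)
tcp=np.array([.5028,-.0451,.1924])
W=[(190,265),(160,283),(130,318),(108,355),(103,390),(330,265),(362,285),(390,322),(408,360),(412,395)]
S=[(158,375),(162,410),(180,445),(198,462),(364,375),(360,410),(342,448)]
def fit(pts,z,r):
    P=np.array([onz(d,*f(*q),z) for q in pts])-tcp; q=np.c_[P@Y,P@Z]
    o=least_squares(lambda p:np.hypot(q[:,0]-p[0],q[:,1]-p[1])-p[2],[0,0,r]).x
    o2=least_squares(lambda p:np.hypot(q[:,0]-p[0],q[:,1]-p[1])-r,[0,0]).x
    return (o*1e3).round(1),(o2*1e3).round(1)
print("ring",fit(W,.0964,.020)); print("shaft .096",fit(S,.096,.015)); print("stub by release", (np.array([.502,-.0455,0])-tcp)@Y,(np.array([.502,-.0455,0])-tcp)@Z)
```

```text
ring (array([-2.7,  0. , 21.7]), array([-0.4,  0.1]))
shaft .096 (array([-0.8,  0.5, 14.5]), array([0. , 0.5]))
stub by release -0.000888436555545787 0.0001033464405287986
```

```bash
python3 -m handwheel '[[0.002,0.0005,0.0003,0],[0.004,0,0,0],[0.004,0,0,0],[0.003,0,0,0],[0.002,0,0,0]]'; python3 -m handwheel '[[0.002,0,0,0],[0.001,0,0,0],[0.0005,0,0,0],[0,0,0,0],[0,0,0,0]]';python3 to.py 0.502 -0.0455 0.174 -70;  python3 -c "
from h import *
d=shot('wrist','w17'); crop(d,'w17c.png',215,305,130,235,6);d=shot('scene','s17',8,(270,320,160,215))"
```

```text
time: 20.0
ee_pos: [0.503, -0.0451, 0.1768]
orientation: [0.406, 0.579, -0.406, 0.579]
ft_force: [-0.6, -0.0, -2.1]
gripper_width: 0.293
time: 20.5
ee_pos: [0.5033, -0.0452, 0.1739]
orientation: [0.406, 0.579, -0.406, 0.579]
ft_force: [-0.0, 0.2, -2.4]
gripper_width: 0.294
shift now-frame [-0.0001 -0.0013 -0.0002] world [-0.0013 -0.0003  0.0001] yaw z -70.07 tilt [-1.e+00  2.e-04  2.e-04] t 20.5 F [-0.   0.2 -2.4]
turn about tool x (rad) -0.0012679341658013421 alt 3.140324719423992
```

View pics/w17c.png

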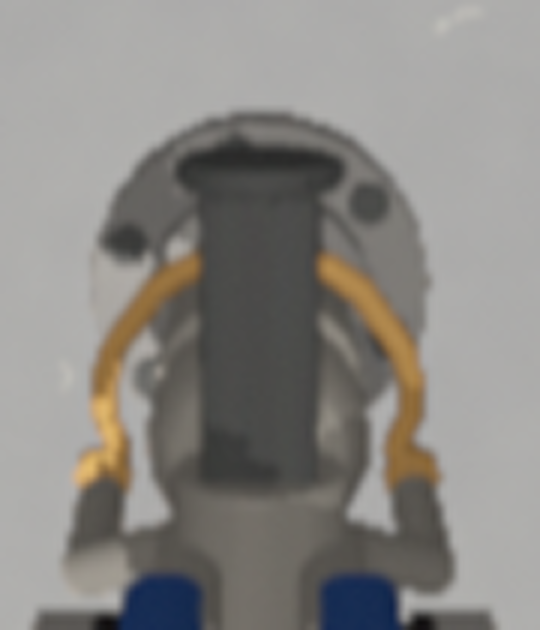

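View pics/s17.png

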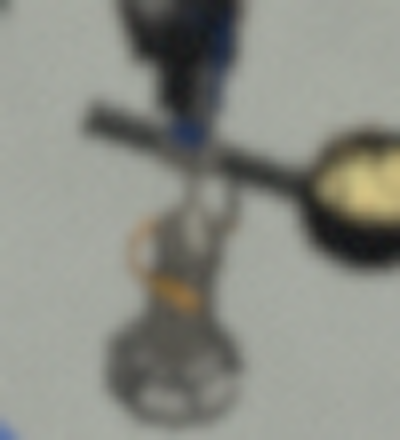

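```bash
python3 - <<'E'
from px import *
d=load("s17")
X=np.array([0,0,-1.]);c=np.radians(-70.07);Z=np.array([np.cos(c),np.sin(c),0]);Y=np.cross(Z,X)
for z in (.070,.078,.086):
  for n,o in (("ctr",(0,0)),("front(-z)",(0,-.020)),("back+y",(.02,0)),("far+z",(0,.02))):
    p=np.array([.502,-.0455,z])+Y*o[0]+Z*o[1]
    print(z,n,((proj(d,p)-[270,160]+.5)*8-.5).round(0))
print("top",((proj(d,[.502,-.0455,.1])-[270,160]+.5)*8-.5).round(0),"tcp-axis ring back",)
E
python3 -c "
from h import *
d=load('s17'); crop(d,'s17b.png',280,305,180,205,24)"
```

```text
0.07 ctr [180. 272.]
0.07 front(-z) [162. 305.]
0.07 back+y [135. 257.]
0.07 far+z [198. 239.]
0.078 ctr [181. 259.]
0.078 front(-z) [163. 292.]
0.078 back+y [136. 244.]
0.078 far+z [199. 226.]
0.086 ctr [183. 246.]
0.086 front(-z) [164. 279.]
0.086 back+y [137. 231.]
0.086 far+z [200. 213.]
top [185. 223.] tcp-axis ring back
```

View pics/s17b.png

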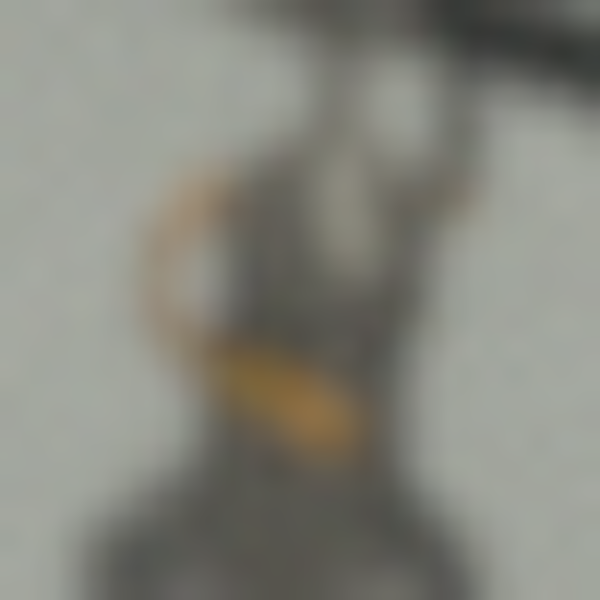

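```bash
python3 -m handwheel '[[0,0,0,0],[0,0,0,0],[0,0,0,0],[0,0,0,0],[0,0,0,0]]'; python3 to.py 0.502 -0.0455 0.174 -70
python3 - <<'E'
from px import *
from scipy.optimize import least_squares
d=shot('wrist','w18'); crop(d,'w18c.png',215,305,130,235,6); shot('top','t18',5,(215,375,160,240))
w=load('w17'); print(np.abs(w['color'].astype(int)-d['color']).mean())
f=lambda x,y:((x+.5)/6-.5+215,(y+.5)/6-.5+130)
X=np.array([0,0,-1.]);c=np.radians(-70.07);Z=np.array([np.cos(c),np.sin(c),0]);Y=np.cross(Z,X); tcp=np.array([.5033,-.0452,.174])
S=[(150,420),(155,450),(172,495),(368,425),(362,460),(345,500)]
P=np.array([onz(d,*f(*q),.096) for q in S])-tcp; q=np.c_[P@Y,P@Z]
print(least_squares(lambda p:np.hypot(q[:,0]-p[0],q[:,1]-p[1])-.015,[0,0]).x)
E
```

```text
time: 21.1
ee_pos: [0.5032, -0.0452, 0.1738]
orientation: [0.406, 0.579, -0.406, 0.579]
ft_force: [-0.5, -1.2, -2.5]
gripper_width: 0.297
shift now-frame [-0.0002 -0.0013 -0.0002] world [-0.0012 -0.0003  0.0002] yaw z -70.07 tilt [-1.e+00  0.e+00  1.e-04] t 21.1 F [-0.5 -1.2 -2.5]
turn about tool x (rad) -0.0012610951739742762 alt 3.1403315584158187
0.5460120307074653
[-0.00015341  0.00032359]
```

View pics/t18.png

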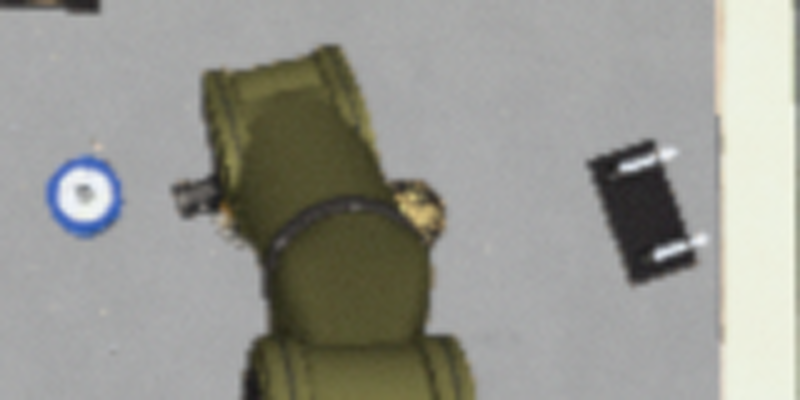

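View pics/w18.png

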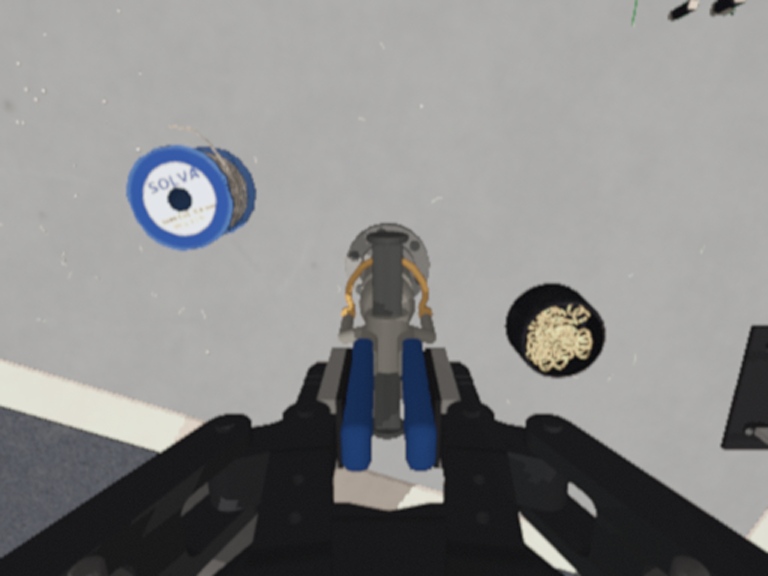

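```bash
python3 -c "
from workcell import r
print(r.hand_in())"
```

```text
the job is handed in; nothing more can be done
None
```

The job was handed in at about 21 s, with the arm still holding the pliers squeezed at 50 N and the spread ring round the shaft at groove height. No verdict was reported.

**What I did**
- **Stub:** I set it upright at about (0.502, -0.0455), midway between the spool and the tip cleaner, and let go of it.
- **Ring:** I gripped the pliers in their stand, which spread the ring before the lift. I then lifted them clear and lowered the ring over the shaft. The grip held throughout, so the ring never closed.

**Last checks**
- **Forces:** The vertical force was about -2.5 N, which is just the weight of the pliers. Sideways it was about 0.5 to 1.2 N, close to the noise.
- **Level and spread:** The tool was level, and the opening stayed steady at about 0.295.
- **Ring height:** I estimate about 78 mm from the tool height and the coarse scene view, give or take about 3 mm.
- **Neighbours:** The spool had not moved in the last top view, where the arm half hides the cleaner. I touched neither the spool nor the cleaner. I never went near the tray and did not re-measure it.

**Where the checks disagreed**
- **Shaft position across the ring:** The last wrist view put the shaft 0.15 mm from the tool axis, while the release position put it 1.3 mm away.
- **Ring position across the shaft:** Circle fits put the ring's centre 0.4 to 2.7 mm behind the tool axis, depending on the assumed radius. The coarse scene view suggested the opposite side instead. I expect it is centred to about 1 mm, but the bar hides the middle of the ring, so I could not see this directly.
- **Spool height:** The spool measured about 49 mm high in the views, against the 76 mm given. I used its axis, on which the views agreed to a few millimetres.

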